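# Dry-stack a laminated blank in a cam-clamped gluing jig

### The arm

A 6-joint arm with a two-finger parallel gripper is mounted at the origin on the work surface. World frame = base frame: x ahead of the robot, y to its left, z up, the work surface at z = 0. Lengths are in m, angles in rad, forces in N, time in s.
With the tool pointing down it reaches from about 0.15 to 0.775 m from the base axis. Payload 6.1 kg.
Tool frame: the origin (TCP) lies on the centre line of the jaws, within the pads' length; the fingertips stand 8 mm ahead of it and the grasp point (between the pads) lies 11 mm behind it; z points along the fingers, y is the direction in which the jaws open and shut (so a half turn about z gives the same grasp; the last joint's range is limited). The gripper opens to 85 mm and grips with 20 to 120 N. Pads are 22 mm wide; open, the fingers measure 114 mm over their backs; the gripper's body (76 mm by 85 mm) begins 54 mm behind the grasp point. The pads swing forward as they close: fully open they stand 13 mm farther back than shut.
Start: joints at [1.302, 0.126, -0.04, 1.405, 0, 1.571], TCP at [0.139, 0.506, 0.239] pointing down, gripper open.
Joint ranges: [-2.72, 2.72], [-0.95, 1.95], [-1.27, 1.35], [-1.78, 2.02], [-1.46, 1.47], [-3.14, 3.14]. Speed limits (rad/s): [2.39, 2.39, 3.01, 3.14, 3.14, 3.14].

### API

Orientations are given as a unit quaternion [x, y, z, w].
In Python, from plant import * gives the robot as it stands.
- The arm moves only by the tool step_arm, never from a script. Its argument "increments" is a list of rows, each an object with "hand": the finger opening in m, from 0 to 0.0854; "travel": the shift along the world's x, y, z in m, a list of three; "delta_rot": the turn, a rotation vector about the world's x, y, z in degrees, a list of three. A call has 1 to 5 rows; each row is the pose to reach, as a shift and turn from the pose commanded when the call began; what a row does not reach only later rows make up. A row lasts 1/10 s, in which the tool goes at most 50 mm and 8.59 degrees, less where a joint would pass 70% of its speed; a pose out of reach is approached as far as the arm can. A call with a gripper value outside its range is refused whole. The fingers move at their own pace and stop on an object; "grip_force" is the grip in N (left out, the last holds). Time passes only in rows, so rows that repeat a pose let the fingers close. It gives the time, the measured TCP pose, the force and the opening at its end, in the units of the state.
- get_obs(): the state, without advancing time (a new reading comes with each control period).
- read_camera(name): name is "scene" or "top" or "wrist"; returns a dict with "image" (384x512x3 uint8, blue, green, red), "z_map" (384x512 float32, m along the optical axis (not along the pixel's ray), 0 where there is no reading), "fov_y" (degrees; the focal length in pixels is half the picture's height over the tangent of half this angle, whatever the lens; pixels are square), "cx", "cy" (the principal point, pixels), "xyz" and "attitude" of the camera in the world; the wrist camera has in their place "tool_from_camera" (4x4, takes a point from camera to tool coordinates, whose origin is the TCP and whose axes are the flange's). Camera axes: x right, y up, looking along -z (the intrinsics and any distortion apply to the point x, -y, -z); pixel columns grow to the right and rows downward; lengths in m; the calibration is good to about 2 mm. The wrist camera is an equidistant fisheye: a pixel r from the principal point sees the ray r / f radians off the axis. A picture is of the moment at which its call begins: read the wrist's pose just before it.
- sign_off(): hands the job in, once; it reports no verdict.
The state is a dict: "time": time; "joint_pos": joint angles; "dq": joint speeds; "effort": joint torques, N m; "tcp_pos": TCP position; "ee_rot": TCP orientation; "force": force on the tool from outside, world axes, zero at the start; "ft_torque": the same for the moment, N m; "width": opening from 0.0 (shut) to 1.0 (fully open).
Only numpy, scipy, OpenCV 4.12 (cv2) and the standard library are available. Lean on these libraries where they do the work, as an engineer would, in place of code of your own. Each camera call takes 0.05 s, during which the arm holds its last target.

### The job

Dry-stack the blank in the gluing jig: first turn the red cam knob to open the sprung jaw, then lay in the thick grey base, every pale lamination that is there and last the black caul on top, each lying flat in the pocket with its square end at the jig's square end wall. Then turn the knob back until the follower drops into the cam's notch and the jaw clamps the stack, let go, and leave the bowl, the potted cactus and the glue bottle where they are.

Things in the scene. Friction and masses are not known exactly. Their poses are not given: they have to be found in the camera images.
- jig: Gluing jig fixed to the bench, place and yaw vary. Plywood plate 12 thick, x -85 to 215, y +-65; origin on its underside below the middle of the pocket, x from the pocket towards the cam knob, z up. Blue walls, 100 high from the bench, outline an upright well in which layers stack. The well's sides are open for |x| below 47: fingers can go down there to the floor.
- pocket (a point): Middle of the pocket's floor, at jig (0, 0, 12), axes as the jig's. A seated layer's axes lie along the jig's; its origin is at jig x = -2 (against the square end wall) to +4, best lowered at x = +1, y = 0. The first layer's underside rests here, the next on its top and so on.
- end_wall (a point): Foot of the pocket's square end wall, middle of its face, at jig (-67, 0, 12). A straight wall with two corner cheeks (x -67 to -49, faces at y = +-32): layers' square ends belong here.
- nose (a point): Floor point at jig (65, 0, 12), the pocket's other end: two slanted guides (x 50 to 72, at 45 degrees either side of the jaw) leave 3 mm round a half-round end and keep a square end out.
- jaw (a joint): Sprung aluminium jaw at the nose end (22 wide, top 108 above the bench), slides along jig x. In m: 0 = fully in, pocket empty (face at jig x = 59); 0.012 = held open by the cam (face at 71); about 0.004 = pressing a stack to the end wall. An 11 to 14 N spring pushes it in. Its bar runs under the cam to a brass follower pin on the cam's far side (+x); the pin drops into the notch as the jaw closes.
- knob (a joint): Cam knob, vertical axis, rad, grows anticlockwise seen from above, range -0.3 to 2.0. Near 0 (the start) the notch faces the follower, jaw shut. Turning to about 0.9 drives the follower up the notch's ramp (up to 0.4 N m); from 1.0 to 2.0 it rides the round rim, jaw fully open, and stays when let go. Turned back below about 0.7 to 0, the follower drops into the notch and the jaw springs shut.
- knob_grip (a point): On the knob's axis, jig (155, 0, 66), inside the red bar grip: 76 long, 16 wide, 48 to 80 above the bench, its length along the jig's x turned by the knob's value (the point's x); a white mark on the end that points at the follower at 0. Steel cam below: radius 34, top 41 above the bench; follower pin's top at 51.
- base: Base block, light grey laminate, 26 thick, 130 long, 60 wide, sides parallel; one end square, the other a half circle (radius 30). Origin: on the underside, centre line, midway between the ends; x to the round end (+65), square end at -65, z up, as it starts, flat on the bench. Red stripe on top beside the square end. Grip across the 60 mm width near the origin.
- caul: Pressing caul, black, 22 thick, goes on top. Same outline, stripe and frame as the base.
- lam1: A lamination, pale wood, 18 thick; two or three are there (None at the start: absent). Same outline, stripe and frame as the base.
- lam2: A lamination, pale wood, 18 thick; two or three are there (None at the start: absent). Same outline, stripe and frame as the base.
- lam3: A lamination, pale wood, 18 thick; two or three are there (None at the start: absent). Same outline, stripe and frame as the base.
- base_flat (a point): Middle of the square end's lower edge of base (x = -65, y = 0, z = 0 in its frame).
- lam1_flat (a point): Middle of the square end's lower edge of lam1 (x = -65, y = 0, z = 0 in its frame).
- lam2_flat (a point): Middle of the square end's lower edge of lam2 (x = -65, y = 0, z = 0 in its frame).
- lam3_flat (a point): Middle of the square end's lower edge of lam3 (x = -65, y = 0, z = 0 in its frame).
- caul_flat (a point): Middle of the square end's lower edge of caul (x = -65, y = 0, z = 0 in its frame).
- bowl: Bystander: turned wooden bowl, 116 across, 50 high; origin under its centre.
- pot: Bystander: small terracotta pot with a cactus, 72 across, 113 high; origin under its centre.
- glue: Bystander: white glue bottle, 60 across, 150 high; origin under its centre.
Not all that is in view belongs to the job. Of the things that look like the base, the larger one is meant. Leave any green look-alike of the lam2 alone.

How it is judged:
By the outcome, as a careful person would: the job done as asked, in the order asked, and still so for the second after the job is handed in, with the robot touching nothing.
Of lam1, lam2, lam3 only 2 to 3 are there at a start; the rules pass over those that are not, and their reading is None.
At some moment in a run one of base, lam1, lam2, lam3, caul may be knocked a few centimetres aside while the robot is not near it.
Once in a run the grip may slacken for a moment while it holds something.
It also fails if it takes over 208 s, if anything falls off the work surface, if the arm or the gripper's body presses on something with over 40 N, if the wrist force passes 120 N, or if a joint passes its speed limit or range.

## Working session

There is one attempt and no reset: what is moved stays moved. The work goes in short steps, Python scripts to look and compute and a tool call to move; the robot and the scene stay as the last step left them, time stands still between calls to the robot, and variables do not carry over. Pictures are saved under pics/ and viewed, and the job is handed in when it is done.

Besides the shell and the picture viewer there is one more tool, called as name(argument=value, ...) on one line, values as JSON. step_arm: Moves the arm, as the interface text tells. Its arguments: {"type":"object","properties":{"increments":{"type":"array","items":{"type":"object","properties":{"hand":{"type":"number"},"travel":{"type":"array","items":{"type":"number"}},"delta_rot":{"type":"array","items":{"type":"number"}}}}},"grip_force":{"type":"number"}},"required":["increments"]}

```bash
ls; mkdir -p pics
python3 - <<'E'
from plant import *
import cv2
o=get_obs();print(o)
for n in ("scene","top","wrist"):
    c=read_camera(n); cv2.imwrite(f"pics/{n}0.png",c["image"])
    print(n,{k:v for k,v in c.items() if k not in("image","z_map")})
E
```

```text
pics
{'time': 0.0, 'joint_pos': array([ 1.30202067e+00,  1.26370632e-01, -4.06240344e-02,  1.40542264e+00,
       -2.11039449e-05,  1.57079303e+00]), 'dq': array([ 0.00032641, -0.00116804,  0.00014961,  0.0007052 , -0.0007965 ,
        0.00043251]), 'effort': array([-1.10185618e-03, -4.35911357e+01,  3.52926028e+01,  1.72989228e-02,
       -2.69429074e-04,  1.64404128e-06]), 'tcp_pos': array([0.13931056, 0.50575091, 0.23852606]), 'ee_rot': array([ 1.33981999e-01,  9.90983434e-01, -8.04598225e-04, -9.81372505e-05]), 'force': array([ 0.31239631, -0.11520646, -0.29910613]), 'ft_torque': array([-0.04418278, -0.08827489, -0.00949875]), 'width': 0.9996233077989343}
scene {'fov_y': 49.79889775023609, 'cx': 255.91756669986432, 'cy': 189.58887260090097, 'xyz': array([ 1.0936553 , -0.80535619,  0.94366077]), 'attitude': array([0.38546169, 0.12607729, 0.27749507, 0.8709307 ])}
top {'fov_y': 44.40629629929293, 'cx': 258.09253349044207, 'cy': 186.06173258805302, 'xyz': array([ 0.44439517, -0.0122567 ,  1.48656835]), 'attitude': array([ 0.02180381, -0.02108378, -0.69805462,  0.71540186])}
wrist {'fov_y': 65.70646984690485, 'cx': 254.8256849714161, 'cy': 190.10883446402698, 'tool_from_camera': array([[-4.71858823e-04,  9.61770104e-01,  2.73857707e-01,
         7.01546669e-02],
       [ 9.99999300e-01,  7.50984316e-04, -9.14401039e-04,
        -1.20276576e-03],
       [-1.08510643e-03,  2.73857084e-01, -9.61769785e-01,
        -1.33890800e-01],
       [ 0.00000000e+00,  0.00000000e+00,  0.00000000e+00,
         1.00000000e+00]])}
```

View pics/top0.png

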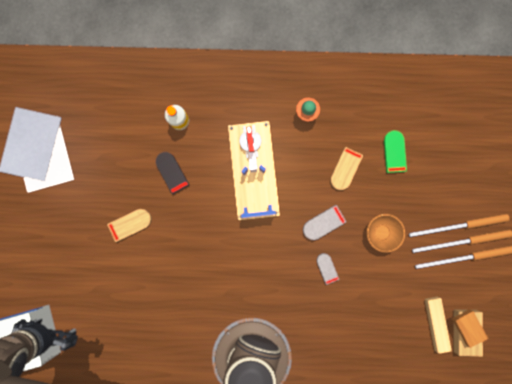

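View pics/scene0.png

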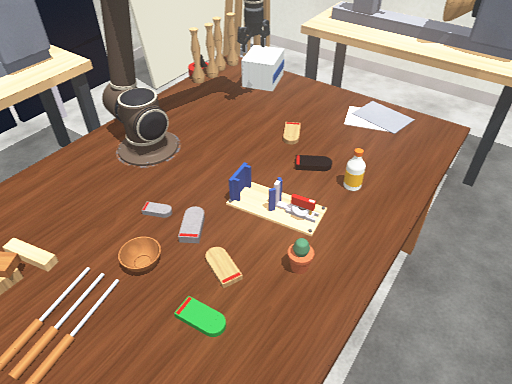

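View pics/wrist0.png

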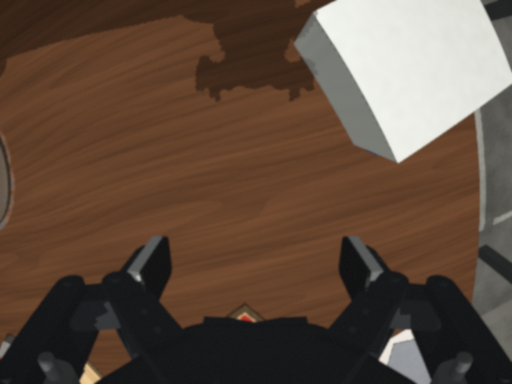

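The top view shows the jig at (255,170), the red knob at (250,140), pale lams at (130,225) and (347,169), and the black caul at (172,172). There is a large grey block at (324,223) and a small grey one at (328,268). The green look-alike is at (396,152), the bowl at (386,233), the cactus at (308,110) and the glue at (176,117). Next I measure them.

```bash
cat > h.py <<'E'
from plant import *
import numpy as np, cv2
from scipy.spatial.transform import Rotation as R
def rays(c,uv,pose=None):
    """uv Nx2 -> origin, dirs (world). pose=(tcp_pos,ee_rot) for wrist"""
    uv=np.atleast_2d(np.asarray(uv,float)); f=192/np.tan(np.radians(c["fov_y"]/2))
    d=np.c_[uv[:,0]-c["cx"],uv[:,1]-c["cy"]]
    if pose is None:
        v=np.c_[d[:,0]/f,-d[:,1]/f,-np.ones(len(d))]
        M=R.from_quat(c["attitude"]).as_matrix(); o=c["xyz"]
    else:
        r=np.linalg.norm(d,axis=1)+1e-9; th=r/f
        v=np.c_[np.sin(th)*d[:,0]/r,-np.sin(th)*d[:,1]/r,-np.cos(th)]
        T=c["tool_from_camera"]; Rt=R.from_quat(pose[1]).as_matrix()
        M=Rt@T[:3,:3]; o=pose[0]+Rt@T[:3,3]
    return o,v@M.T
def onplane(c,uv,z,pose=None):
    o,d=rays(c,uv,pose); t=(z-o[2])/d[:,2]; return o+d*t[:,None]
def wrist():
    s=get_obs(); c=read_camera("wrist"); return c,(s["tcp_pos"],s["ee_rot"])
def blob(mask,near=None,amin=15):
    n,l,st,ce=cv2.connectedComponentsWithStats(mask.astype(np.uint8))
    return [(st[i,4],ce[i],l==i) for i in range(1,n) if st[i,4]>=amin]
def project(c,P,pose=None):
    P=np.atleast_2d(P); f=192/np.tan(np.radians(c["fov_y"]/2))
    if pose is None: M=R.from_quat(c["attitude"]).as_matrix(); o=c["xyz"]
    else:
        T=c["tool_from_camera"]; Rt=R.from_quat(pose[1]).as_matrix(); M=Rt@T[:3,:3]; o=pose[0]+Rt@T[:3,3]
    q=(P-o)@M
    if pose is None: return np.c_[c["cx"]+f*q[:,0]/-q[:,2],c["cy"]-f*q[:,1]/-q[:,2]]
    rho=np.hypot(q[:,0],q[:,1])+1e-12; th=np.arctan2(rho,-q[:,2])
    return np.c_[c["cx"]+f*th*q[:,0]/rho,c["cy"]-f*th*q[:,1]/rho]
E
python3 - <<'E'
from h import *
c=read_camera("top"); im=c["image"]; np.save("top.npy",c["z_map"])
cv2.imwrite("pics/top1.png",cv2.resize(im[90:290,90:420],None,fx=2.4,fy=2.4,interpolation=cv2.INTER_CUBIC))
Z=c["z_map"]
for n,uv in dict(base=(324,223),small=(328,268),lamA=(130,225),lamB=(347,169),green=(396,152),caul=(172,172),plate=(262,195),bowl=(386,233),pot=(308,110),glue=(176,117),box=(20,320)).items():
    o,d=rays(c,uv); p=o+d*Z[uv[1],uv[0]]/(d@(R.from_quat(c["attitude"]).as_matrix()@[0,0,-1]))[0]
    print(n,p.round(4),im[uv[1],uv[0]])
E
```

```text
base [[ 0.4236 -0.2164  0.0266]] [198 201 212]
small [[ 0.2847 -0.2325  0.016 ]] [192 194 205]
lamA [[0.4026 0.3844 0.0237]] [137 213 247]
lamB [[ 0.5941 -0.2872  0.0165]] [138 217 249]
green [[ 0.6506 -0.4386  0.023 ]] [104 227  60]
caul [[0.5709 0.2608 0.0197]] [74 74 82]
plate [[ 0.506  -0.0226  0.0162]] [191 249 255]
bowl [[ 0.4444 -0.0123  1.4866]] [ 85 160 239]
pot [[ 0.7576 -0.1522  0.1082]] [110 148  85]
glue [[0.7253 0.2368 0.1166]] [174 187 190]
box [[0.1702 0.5698 0.3066]] [148 151 151]
```

View pics/top1.png

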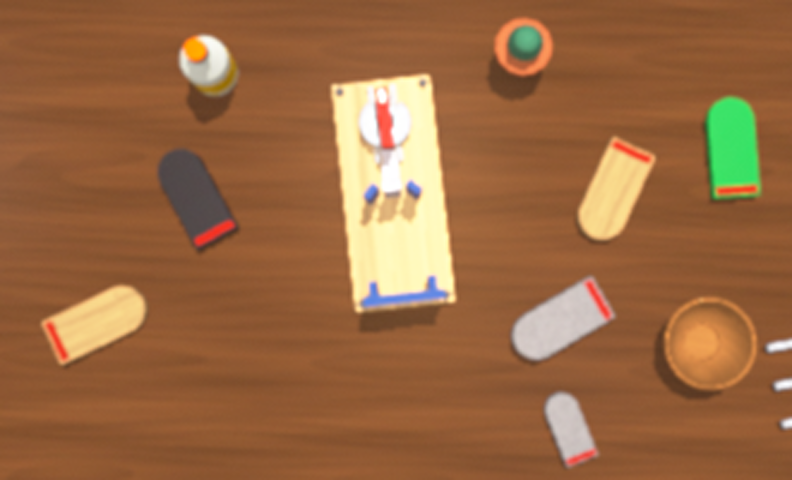

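The enlarged crop shows two light grey blocks. The one at (563,318) is clearly larger than the one at (571,430), so it is the base. Pale lams are at (95,323) and (617,190), the green decoy at (733,148), and the black caul at (197,198). Next I compute poses.

```bash
cat >> h.py <<'E'
TH=dict(base=.026,caul=.022,lam=.018)
def hsv(im): return cv2.cvtColor(im,cv2.COLOR_BGR2HSV)
def redmask(im):
    h=hsv(im); return ((h[...,0]<7)|(h[...,0]>172))&(h[...,1]>170)&(h[...,2]>110)
def layer_mask(im,kind):
    h=hsv(im);H,S,V=[h[...,i].astype(int) for i in range(3)]
    if kind=="base": m=(S<40)&(V>110)
    if kind=="caul": m=(V<105)&(S<70)
    if kind=="lam": m=(H>12)&(H<30)&(S>60)&(S<165)&(V>170)
    return m
def layer_pose(c,kind,uv,z0=0.,pose=None,win=None):
    """seed pixel uv; returns x,y of the origin, yaw(deg) of the +x axis, L,W, npix"""
    im=c["image"]; r=redmask(im); m=(layer_mask(im,kind)|r).astype(np.uint8)
    if win: 
        k=np.zeros_like(m);k[max(0,int(uv[1]-win)):int(uv[1]+win),max(0,int(uv[0]-win)):int(uv[0]+win)]=1;m*=k
    m=cv2.morphologyEx(m,cv2.MORPH_CLOSE,np.ones((3,3)))
    n,l=cv2.connectedComponents(m,connectivity=4); lab=l[int(uv[1]),int(uv[0])]
    if lab==0: return None
    M=l==lab
    cs,_=cv2.findContours(M.astype(np.uint8),cv2.RETR_EXTERNAL,cv2.CHAIN_APPROX_NONE)
    k=max(cs,key=cv2.contourArea)[:,0].astype(float)
    P=onplane(c,k,z0+TH[kind],pose)[:,:2]
    (cx,cy),(w,h),a=cv2.minAreaRect((P*1000).astype(np.float32))
    ys,xs=np.nonzero(M&r); 
    ce=np.array([cx,cy])/1000
    a=np.radians(a if w>h else a+90); ax=np.array([np.cos(a),np.sin(a)])
    if len(xs):
        s=onplane(c,np.c_[xs,ys],z0+TH[kind],pose)[:,:2].mean(0)
        if (s-ce)@ax>0: ax=-ax
    return ce.round(4),round(float(np.degrees(np.arctan2(ax[1],ax[0]))),2),round(max(w,h),1),round(min(w,h),1),int(M.sum()),len(xs)
E
python3 - <<'E'
from h import *
c=read_camera("top"); im=c["image"]
for n,k,uv in [("base","base",(324,223)),("A","lam",(130,225)),("B","lam",(347,169)),("caul","caul",(172,172)),("small","base",(328,268))]:
    print(n,layer_pose(c,k,uv,win=40))
# plate
h=hsv(im);H,S,V=[h[...,i].astype(int) for i in range(3)]
b=(H>105)&(H<130)&(S>100)&(V>60)
for a,ce,m in blob(b,amin=8): print("blue",a,ce.round(1),onplane(c,ce,.1).round(3))
m=np.zeros(im.shape[:2],np.uint8); m[110:225,220:290]=1
pm=((H>12)&(H<32)&(S>40)&(V>185)|b|((S<60)&(V>150))|redmask(im)).astype(np.uint8)*m
pm=cv2.morphologyEx(pm,cv2.MORPH_CLOSE,np.ones((5,5)))
k=max(cv2.findContours(pm,0,1)[0],key=cv2.contourArea)[:,0].astype(float)
P=onplane(c,k,.012)[:,:2]; print(cv2.minAreaRect((P*1000).astype(np.float32)))
for a,ce,mm in blob(redmask(im)&(m>0)): 
    ys,xs=np.nonzero(mm);P=onplane(c,np.c_[xs,ys],.08)[:,:2]; print("red",a,cv2.minAreaRect((P*1000).astype(np.float32)))
E
```

```text
base (array([ 0.4198, -0.2103]), 121.51, 125.0, 61.1, 749, 22)
A (array([0.4071, 0.3866]), -62.74, 135.0, 64.9, 852, 35)
B (array([ 0.5939, -0.2816]), 156.12, 133.7, 66.3, 839, 29)
caul (array([0.5742, 0.2662]), 30.68, 124.2, 57.9, 695, 63)
small (array([ 0.2879, -0.2257]), 22.99, 87.1, 42.4, 364, 7)
blue 11 [262. 168.] [[ 0.582 -0.02   0.1  ]]
blue 11 [244.2 170.1] [[0.575 0.033 0.1  ]]
blue 100 [257.6 212.8] [[ 0.45 -0.01  0.1 ]]
((586.1573486328125, 6.293815612792969), (303.2407531738281, 135.19482421875), 7.689864158630371)
red 52 ((662.0706176757812, 18.815773010253906), (49.467742919921875, 10.092100143432617), 6.611654758453369)
```

Positions are plausible: the plate measures 303x135 against a true 300x130, and the yaw is about 7.6°. I'll go above the jig to refine with the wrist camera.

step_arm(increments=[{"hand": 0.085,"travel": [0,0,0.05],"delta_rot": [0,0,0]},{"hand": 0.085,"travel": [0.03,-0.03,0.08],"delta_rot": [0,0,6]},{"hand": 0.085,"travel": [0.06,-0.065,0.08],"delta_rot": [0,0,12]},{"hand": 0.085,"travel": [0.09,-0.1,0.08],"delta_rot": [0,0,18]},{"hand": 0.085,"travel": [0.12,-0.13,0.08],"delta_rot": [0,0,23]}])

```text
time: 0.75
tcp_pos: [0.2601, 0.3746, 0.3197]
ee_rot: [-0.069, 0.998, 0.0, 0.0]
force: [0.7, 1.0, -0.6]
width: 0.993
```

step_arm(increments=[{"hand": 0.085,"travel": [0.035,-0.035,0]},{"hand": 0.085,"travel": [0.07,-0.07,0]},{"hand": 0.085,"travel": [0.105,-0.105,0]},{"hand": 0.085,"travel": [0.14,-0.14,0]},{"hand": 0.085,"travel": [0.17,-0.17,0]}])

```text
$.increments[0]: bad value
```

step_arm(increments=[{"hand": 0.085,"travel": [0.035,-0.035,0]},{"hand": 0.085,"travel": [0.07,-0.07,0]},{"hand": 0.085,"travel": [0.105,-0.105,0]},{"hand": 0.085,"travel": [0.14,-0.14,0]},{"hand": 0.085,"travel": [0.17,-0.17,0]}])

```text
$.increments[0]: bad value
```

Run:
```python
from h import *
c,p=wrist(); cv2.imwrite("pics/w1.png",c["image"]); print(p,get_obs()["joint_pos"].round(3))
t=read_camera("top"); cv2.imwrite("pics/t1.png",t["image"])
```

```text
(array([0.26014629, 0.37461369, 0.31973684]), array([-6.85390651e-02,  9.97648337e-01,  2.86115942e-04,  3.31962628e-04])) [ 0.956  0.007  0.009  1.573 -0.004  0.819]
```

View pics/w1.png

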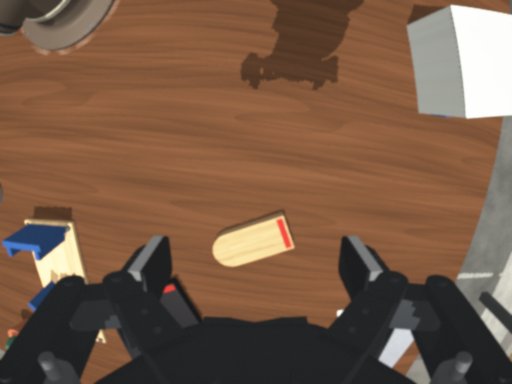

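View pics/t1.png

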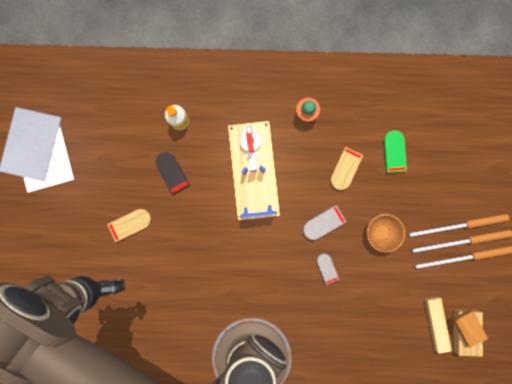

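The wrist picture shows lamination A at (253,240) and the jig edge at (50,250). The top view is unchanged. I'll carry on to the jig with complete rows.

step_arm(increments=[{"hand": 0.085,"travel": [0.035,-0.035,0],"delta_rot": [0,0,0]},{"hand": 0.085,"travel": [0.07,-0.07,0],"delta_rot": [0,0,0]},{"hand": 0.085,"travel": [0.105,-0.105,0],"delta_rot": [0,0,0]},{"hand": 0.085,"travel": [0.14,-0.14,0],"delta_rot": [0,0,0]},{"hand": 0.085,"travel": [0.17,-0.17,0],"delta_rot": [0,0,0]}])

```text
time: 1.35
tcp_pos: [0.4306, 0.2049, 0.3192]
ee_rot: [-0.066, 0.998, 0.0, 0.0]
force: [-0.3, 0.4, 0.3]
width: 0.994
```

step_arm(increments=[{"hand": 0.085,"travel": [0.035,-0.035,0],"delta_rot": [0,0,0]},{"hand": 0.085,"travel": [0.07,-0.07,0],"delta_rot": [0,0,0]},{"hand": 0.085,"travel": [0.105,-0.105,0],"delta_rot": [0,0,0]},{"hand": 0.085,"travel": [0.14,-0.14,0],"delta_rot": [0,0,0]},{"hand": 0.085,"travel": [0.18,-0.18,0],"delta_rot": [0,0,0]}])

```text
time: 1.85
tcp_pos: [0.6061, 0.0299, 0.3191]
ee_rot: [-0.066, 0.998, 0.0, 0.0]
force: [0.6, 0.9, 0.4]
width: 0.996
```

Run:
```python
from h import *
c,p=wrist(); cv2.imwrite("pics/w2.png",c["image"]); print(p,get_obs()["joint_pos"].round(3))
```

```text
(array([0.60605175, 0.02985539, 0.31910626]), array([-6.61231492e-02,  9.97811442e-01,  2.26892185e-04,  6.30202537e-05])) [ 0.042  0.315  0.367  1.624 -0.003 -0.086]
```

View pics/w2.png

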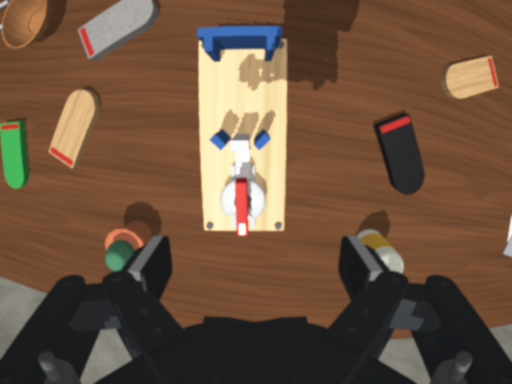

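The wrist view shows the whole jig: the plate from (198,28) to (285,231), the knob at (242,205) with its white mark at (242,228), the end wall at (240,38), and the nose guides at (220,140) and (262,140). Measuring:

Run:
```python
from h import *
c,p=wrist(); im=c["image"]
h=hsv(im);H,S,V=[h[...,i].astype(int) for i in range(3)]
pm=((H>12)&(H<32)&(S>40)&(V>170)).astype(np.uint8); w=np.zeros_like(pm); w[30:240,190:295]=1; pm*=w
def edge(rowcol):
    pass
L=[];Rr=[]
for y in range(90,222):
    xs=np.nonzero(pm[y])[0]
    if len(xs)>5: L.append((xs[0]-.5,y)); Rr.append((xs[-1]+.5,y))
bot=[]
for x in list(range(212,232))+list(range(250,276)):
    ys=np.nonzero(pm[:,x])[0]; bot.append((x,ys[-1]+.5))
def line(P):
    P=P[:,:2]; vx,vy,x0,y0=cv2.fitLine((P*1000).astype(np.float32),cv2.DIST_HUBER,0,.01,.01).ravel()
    return np.array([x0,y0]),np.array([vx,vy])*np.sign(vx if abs(vx)>abs(vy) else vy)
l0,ld=line(onplane(c,L,.012,p)); r0,rd=line(onplane(c,Rr,.012,p)); b0,bd=line(onplane(c,bot,.012,p))
ang=lambda d:np.degrees(np.arctan2(d[1],d[0]))
print("L",l0,ang(ld),"R",r0,ang(rd),"bot",b0,ang(bd)-90)
yaw=np.radians((ang(ld)+ang(rd))/2); ex=np.array([np.cos(yaw),np.sin(yaw)]); ey=np.array([-ex[1],ex[0]])
ly,ry,bx=l0@ey,r0@ey,b0@ex
print("width",abs(ly-ry)); O=ex*(bx-215)+ey*(ly+ry)/2; print("jig origin",O,np.degrees(yaw))
r=redmask(im); r[:, :190]=0; r[:,295:]=0
a,ce,m=max(blob(r),key=lambda b:b[0])
k=cv2.findContours(m.astype(np.uint8),0,1)[0][0][:,0].astype(float); P=onplane(c,k,.08,p)
print("bar",cv2.minAreaRect((P[:,:2]*1000).astype(np.float32)))
print("knob predicted",O+155*ex, "O m")
b=((H>105)&(H<130)&(S>100)&(V>60))
for z in (.1,):
  for a,ce,m in blob(b,amin=30):
    k=cv2.findContours(m.astype(np.uint8),0,1)[0][0][:,0].astype(float);P=onplane(c,k,z,p)[:,:2]*1000-O
    print("blue jig x",(P@ex).min().round(1),(P@ex).max().round(1),"y",(P@ey).min().round(1),(P@ey).max().round(1))
for n,k,uv in [("base","base",(118,30)),("B","lam",(75,130)),("caul","caul",(402,155)),("A","lam",(470,80))]:
    print(n,layer_pose(c,k,uv,0,p,win=70))
```

```text
L [621.21564 -53.29378] 7.65124 R [612.22     77.84059] 7.5277286 bot [727.9813    47.610283] 8.663567
width 131.1737
jig origin [517.5501      -0.93987274] 7.5894837
bar ((658.7734985351562, 18.254436492919922), (57.6447868347168, 13.097198486328125), 7.093043327331543)
knob predicted [671.19226   19.531668] O m
blue jig x -78.9 -35.7 y -49.1 49.4
blue jig x 49.3 69.6 y -33.6 -14.5
blue jig x 49.8 68.8 y 18.4 35.0
base (array([ 0.4188, -0.21  ]), 121.29, 127.2, 62.6, 2211, 82)
B (array([ 0.59  , -0.2797]), 156.28, 130.3, 61.4, 2111, 80)
caul (array([0.5723, 0.2628]), 30.9, 130.1, 63.8, 2526, 200)
A (array([0.406 , 0.3864]), -62.61, 128.7, 60.7, 1545, 43)
```

The measurements agree: plate width 131 mm, layers about 130x60, tool yaw matching the jig yaw of 7.6°. Now I descend to the knob.

step_arm(increments=[{"hand": 0.06,"travel": [0.033,-0.005,-0.03],"delta_rot": [0,0,0]},{"hand": 0.06,"travel": [0.065,-0.0105,-0.065],"delta_rot": [0,0,0]},{"hand": 0.06,"travel": [0.065,-0.0105,-0.11],"delta_rot": [0,0,0]},{"hand": 0.06,"travel": [0.065,-0.0105,-0.155],"delta_rot": [0,0,0]},{"hand": 0.06,"travel": [0.065,-0.0105,-0.17],"delta_rot": [0,0,0]}])

```text
time: 2.45
tcp_pos: [0.6671, 0.0213, 0.1428]
ee_rot: [-0.066, 0.998, 0.0, -0.004]
force: [-0.7, -0.4, 0.2]
width: 0.705
```

Run:
```python
from h import *
c,p=wrist(); cv2.imwrite("pics/w3.png",c["image"]); print(p,get_obs()["joint_pos"].round(3))
```

```text
(array([0.66712731, 0.02130308, 0.14278823]), array([-6.63151987e-02,  9.97788986e-01,  3.48028376e-04, -4.39467673e-03])) [ 0.032  0.419  0.132  1.294  0.    -0.101]
```

View pics/w3.png

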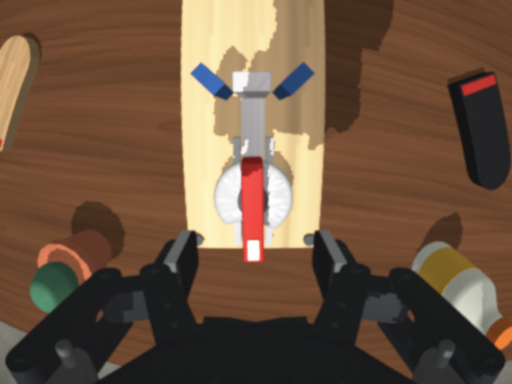

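The bar at (253,160)-(253,262) lies between the fingers, with its white end at (253,250). I check its centre before closing.

Run:
```python
from h import *
c,p=wrist(); im=c["image"]; print(p[0])
h=hsv(im)
m=redmask(im)|((h[...,1]<40)&(h[...,2]>200)); w=np.zeros_like(m); w[150:268,238:268]=1; w[150:240][:, :]&=redmask(im)[150:240]; m&=w
a,ce,m=max(blob(m),key=lambda b:b[0])
k=cv2.findContours(m.astype(np.uint8),0,1)[0][0][:,0].astype(float); P=onplane(c,k,.08,p)
print("bar",a,cv2.minAreaRect((P[:,:2]*1000).astype(np.float32)))
for z,uv in [(.1,[(211,80),(294,80)]),(.012,[(186,247),(321,247)]),(.108,[(234,73),(271,73)])]: print(onplane(c,uv,z,p))
```

```text
[0.66691802 0.02134563 0.14233728]
bar 1679 ((670.6220092773438, 19.495954513549805), (75.10318756103516, 16.357913970947266), 8.294159889221191)
[[ 0.58331805 -0.01643017  0.1       ]
 [ 0.57695568  0.0319711   0.1       ]]
[[ 0.73848243 -0.03945916  0.012     ]
 [ 0.72060236  0.09526204  0.012     ]]
[[ 0.57862789 -0.00279552  0.108     ]
 [ 0.57593579  0.01769466  0.108     ]]
```

step_arm(increments=[{"hand": 0.06,"travel": [0,0,-0.04],"delta_rot": [0,0,0]},{"hand": 0.06,"travel": [0,0,-0.07],"delta_rot": [0,0,0]},{"hand": 0.06,"travel": [0,0,-0.085],"delta_rot": [0,0,0]},{"hand": 0.06,"travel": [0,0,-0.085],"delta_rot": [0,0,0]},{"hand": 0.06,"travel": [0,0,-0.085],"delta_rot": [0,0,0]}])

```text
time: 3.05
tcp_pos: [0.6707, 0.0208, 0.0662]
ee_rot: [-0.066, 0.998, 0.0, 0.001]
force: [0.8, 0.2, 1.0]
width: 0.704
```

step_arm(grip_force=60, increments=[{"hand": 0.05,"travel": [0,-0.001,-0.005],"delta_rot": [0,0,0]},{"hand": 0.01,"travel": [0,-0.001,-0.005],"delta_rot": [0,0,0]},{"hand": 0.01,"travel": [0,-0.001,-0.005],"delta_rot": [0,0,0]},{"hand": 0.01,"travel": [0,-0.001,-0.005],"delta_rot": [0,0,0]},{"hand": 0.01,"travel": [0,-0.001,-0.005],"delta_rot": [0,0,0]}])

```text
time: 3.55
tcp_pos: [0.6701, 0.0199, 0.0603]
ee_rot: [-0.066, 0.998, 0.001, 0.001]
force: [-2.4, 2.7, 4.7]
width: 0.177
```

step_arm(grip_force=80, increments=[{"hand": 0.01,"travel": [0,0,0],"delta_rot": [0,0,6]},{"hand": 0.01,"travel": [0,0,0],"delta_rot": [0,0,13]},{"hand": 0.01,"travel": [0,0,0],"delta_rot": [0,0,20]},{"hand": 0.01,"travel": [0,0,0],"delta_rot": [0,0,27]},{"hand": 0.01,"travel": [0,0,0],"delta_rot": [0,0,34]}])

```text
time: 4.05
tcp_pos: [0.6706, 0.0181, 0.0603]
ee_rot: [-0.355, 0.935, -0.001, 0.001]
force: [1.1, -3.2, 3.9]
width: 0.173
```

step_arm(increments=[{"hand": 0.01,"travel": [0,0,0],"delta_rot": [0,0,7]},{"hand": 0.01,"travel": [0,0,0],"delta_rot": [0,0,14]},{"hand": 0.01,"travel": [0,0,0],"delta_rot": [0,0,21]},{"hand": 0.01,"travel": [0,0,0],"delta_rot": [0,0,28]},{"hand": 0.01,"travel": [0,0,0],"delta_rot": [0,0,35]}])

```text
time: 4.55
tcp_pos: [0.6709, 0.0149, 0.0607]
ee_rot: [-0.613, 0.79, -0.003, -0.0]
force: [1.8, -9.8, 6.5]
width: 0.171
```

step_arm(increments=[{"hand": 0.01,"travel": [0,0,0],"delta_rot": [0,0,6]},{"hand": 0.01,"travel": [0,0,0],"delta_rot": [0,0,11]},{"hand": 0.01,"travel": [0,0,0],"delta_rot": [0,0,11]},{"hand": 0.01,"travel": [0,0,0],"delta_rot": [0,0,11]}])

```text
time: 4.95
tcp_pos: [0.6713, 0.014, 0.0607]
ee_rot: [-0.681, 0.732, -0.003, -0.0]
force: [1.9, -8.0, 5.0]
width: 0.173
```

Run:
```python
from h import *
c,p=wrist(); cv2.imwrite("pics/w4.png",c["image"]); s=get_obs();print(s["force"],s["ft_torque"],s["joint_pos"].round(3),s["width"])
```

```text
[ 2.59577931 -8.39991784  5.74451273] [ -1.07317584  -0.10718705 -11.90361024] [ 0.023  0.447 -0.007  1.113 -0.004 -1.475] 0.17463982347404694
```

View pics/w4.png

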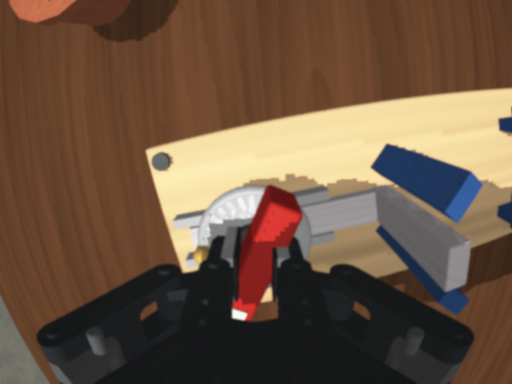

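The bar, from (285,195) to (240,315), is skewed relative to the fingers, so it slipped in the grip. I open the fingers and see where the knob stands.

step_arm(increments=[{"hand": 0.03,"travel": [0,0,0],"delta_rot": [0,0,0]},{"hand": 0.05,"travel": [0,0,0],"delta_rot": [0,0,0]},{"hand": 0.06,"travel": [0,0,0.03],"delta_rot": [0,0,0]},{"hand": 0.06,"travel": [0,0,0.07],"delta_rot": [0,0,0]},{"hand": 0.06,"travel": [0,0,0.09],"delta_rot": [0,0,0]}])

```text
time: 5.5
tcp_pos: [0.6709, 0.0198, 0.1526]
ee_rot: [-0.693, 0.721, -0.001, 0.001]
force: [0.6, -0.1, 0.4]
width: 0.702
```

Run:
```python
from h import *
c,p=wrist(); im=c["image"]; cv2.imwrite("pics/w5.png",im); s=get_obs();print(p,s["force"],s["ft_torque"],s["joint_pos"].round(3),s["width"])
r=redmask(im); r[:100]=0
a,ce,m=max(blob(r),key=lambda b:b[0])
k=cv2.findContours(m.astype(np.uint8),0,1)[0][0][:,0].astype(float); P=onplane(c,k,.08,p)
print("bar",a,ce,cv2.minAreaRect((P[:,:2]*1000).astype(np.float32)))
```

```text
(array([0.6709143 , 0.01978676, 0.15259793]), array([-0.69262277,  0.72129741, -0.00129371,  0.00143827])) [ 1.0644507  -0.23410039  2.13870899] [ 0.02883985 -0.02611055  0.00706763] [ 0.03   0.411  0.15   1.302  0.    -1.501] 0.70361402525793
bar 1597 [255.46649969 192.80901691] ((671.2794799804688, 18.588302612304688), (76.44097900390625, 15.2286376953125), 76.90609741210938)
```

View pics/w5.png

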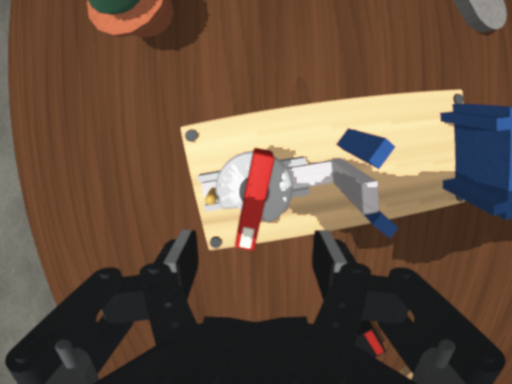

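The picture shows the knob released at (258,195), with the bar at 76.9° in the world. That puts the knob at 1.21 rad with the jaw held open and the brass follower at (209,199) on the rim. Now the base, the larger grey block.

step_arm(increments=[{"hand": 0.085,"travel": [-0.025,-0.023,0.04],"delta_rot": [0,0,7]},{"hand": 0.085,"travel": [-0.06,-0.055,0.05],"delta_rot": [0,0,14]},{"hand": 0.085,"travel": [-0.095,-0.087,0.05],"delta_rot": [0,0,21]},{"hand": 0.085,"travel": [-0.13,-0.119,0.05],"delta_rot": [0,0,28]},{"hand": 0.085,"travel": [-0.165,-0.15,0.05],"delta_rot": [0,0,33.5]}])

```text
time: 6.05
tcp_pos: [0.5036, -0.1313, 0.1992]
ee_rot: [0.872, -0.489, 0.0, 0.0]
force: [-0.8, -0.7, -0.4]
width: 0.998
```

step_arm(increments=[{"hand": 0.085,"travel": [-0.035,-0.032,0],"delta_rot": [0,0,0]},{"hand": 0.085,"travel": [-0.065,-0.06,-0.01],"delta_rot": [0,0,0]},{"hand": 0.085,"travel": [-0.087,-0.08,-0.04],"delta_rot": [0,0,0]},{"hand": 0.085,"travel": [-0.087,-0.08,-0.05],"delta_rot": [0,0,0]}])

```text
time: 6.45
tcp_pos: [0.4147, -0.2117, 0.1471]
ee_rot: [0.87, -0.493, -0.001, 0.0]
force: [0.1, 1.6, -0.3]
width: 0.996
```

Run:
```python
from h import *
c,p=wrist(); im=c["image"]; cv2.imwrite("pics/w6.png",im); s=get_obs();print(p,s["joint_pos"].round(3))
q=project(c,[[.4188,-.21,.026]],p)[0]; print(q,layer_pose(c,"base",q,0,p))
```

```text
(array([ 0.41466757, -0.21166083,  0.1471313 ]), array([ 8.70101557e-01, -4.92870705e-01, -1.24950966e-03,  4.32595865e-04])) [-0.469  0.035 -0.343  1.196  0.    -2.581]
[248.33730718 185.82940696] (array([ 0.4194, -0.2127]), 121.2, 128.5, 60.3, 8782, 530)
```

View pics/w6.png

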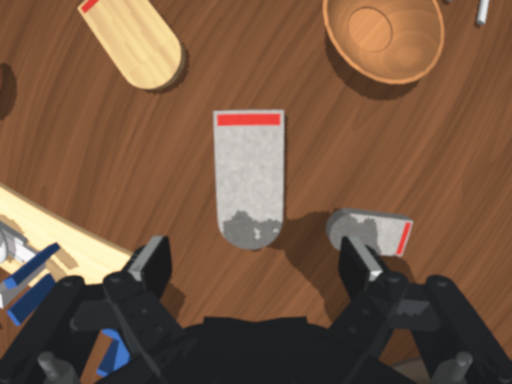

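The base is centred at (250,180) with its red stripe at (249,119). The small decoy at (370,230) stays clear of the finger path. Descending:

step_arm(increments=[{"hand": 0.085,"travel": [0,-0.001,-0.04],"delta_rot": [0,0,0.3]},{"hand": 0.085,"travel": [0,-0.001,-0.08],"delta_rot": [0,0,0.3]},{"hand": 0.085,"travel": [0,-0.001,-0.1],"delta_rot": [0,0,0.3]},{"hand": 0.085,"travel": [0,-0.001,-0.12],"delta_rot": [0,0,0.3]},{"hand": 0.085,"travel": [0,-0.001,-0.12],"delta_rot": [0,0,0.3]}])

```text
time: 7.0
tcp_pos: [0.4173, -0.2102, 0.0272]
ee_rot: [0.873, -0.488, -0.002, -0.0]
force: [0.7, 0.5, 0.2]
width: 0.996
```

step_arm(grip_force=50, increments=[{"hand": 0.085,"travel": [0.002,-0.0025,-0.009],"delta_rot": [0,0,-0.4]},{"hand": 0.085,"travel": [0.002,-0.0025,-0.015],"delta_rot": [0,0,-0.4]},{"hand": 0.05,"travel": [0.002,-0.0025,-0.015],"delta_rot": [0,0,-0.4]},{"hand": 0.05,"travel": [0.002,-0.0025,-0.015],"delta_rot": [0,0,-0.4]},{"hand": 0.05,"travel": [0.002,-0.0025,-0.015],"delta_rot": [0,0,-0.4]}])

```text
time: 7.5
tcp_pos: [0.4204, -0.2145, 0.0152]
ee_rot: [0.87, -0.492, 0.001, -0.0]
force: [-0.3, 0.2, 2.9]
width: 0.689
```

step_arm(grip_force=70, increments=[{"hand": 0.05,"travel": [0,0,0],"delta_rot": [0,0,0]},{"hand": 0.05,"travel": [0,0,0],"delta_rot": [0,0,0]}])

```text
time: 7.7
tcp_pos: [0.4205, -0.2145, 0.0153]
ee_rot: [0.87, -0.492, 0.001, -0.0]
force: [-0.5, 0.7, 6.7]
width: 0.682
```

step_arm(increments=[{"hand": 0.05,"travel": [0,0,0.04],"delta_rot": [0,0,0]},{"hand": 0.05,"travel": [0,0,0.09],"delta_rot": [0,0,0]},{"hand": 0.05,"travel": [0,0,0.14],"delta_rot": [0,0,-7]},{"hand": 0.05,"travel": [0,0,0.18],"delta_rot": [0,0,-14]},{"hand": 0.05,"travel": [0.015,0.03,0.18],"delta_rot": [0,0,-22]}])

```text
time: 8.2
tcp_pos: [0.4366, -0.187, 0.2005]
ee_rot: [0.757, -0.653, 0.005, -0.001]
force: [2.5, -0.1, -2.2]
width: 0.682
```

step_arm(increments=[{"hand": 0.05,"travel": [0.013,0.03,0],"delta_rot": [0,0,-8]},{"hand": 0.05,"travel": [0.026,0.06,0],"delta_rot": [0,0,-16]},{"hand": 0.05,"travel": [0.04,0.09,0],"delta_rot": [0,0,-24]},{"hand": 0.05,"travel": [0.055,0.12,0],"delta_rot": [0,0,-32]},{"hand": 0.05,"travel": [0.065,0.15,0],"delta_rot": [0,0,-40]}])

```text
time: 8.7
tcp_pos: [0.5003, -0.033, 0.1941]
ee_rot: [-0.49, 0.872, -0.0, -0.0]
force: [-0.2, 0.2, -1.7]
width: 0.682
```

step_arm(increments=[{"hand": 0.05,"travel": [0.006,0.012,0],"delta_rot": [0,0,-8]},{"hand": 0.05,"travel": [0.012,0.023,0],"delta_rot": [0,0,-16]},{"hand": 0.05,"travel": [0.016,0.033,0],"delta_rot": [0,0,-24]},{"hand": 0.05,"travel": [0.016,0.033,0],"delta_rot": [0,0,-32]},{"hand": 0.05,"travel": [0.016,0.033,0],"delta_rot": [0,0,-40]}])

```text
time: 9.2
tcp_pos: [0.5156, -0.0009, 0.1939]
ee_rot: [-0.163, 0.987, 0.0, -0.0]
force: [-0.5, -0.5, -0.4]
width: 0.677
```

step_arm(increments=[{"hand": 0.05,"travel": [0,0,0],"delta_rot": [0,0,-8]},{"hand": 0.05,"travel": [0,0,0],"delta_rot": [0,0,-11.5]},{"hand": 0.05,"travel": [0,0,0],"delta_rot": [0,0,-11.5]},{"hand": 0.05,"travel": [0,0,0],"delta_rot": [0,0,-11.5]}])

```text
time: 9.6
tcp_pos: [0.5156, -0.0013, 0.1942]
ee_rot: [-0.066, 0.998, -0.0, -0.0]
force: [-0.1, 0.5, -2.0]
width: 0.688
```

Run:
```python
from h import *
c,p=wrist(); im=c["image"]; cv2.imwrite("pics/w7.png",im); s=get_obs();print(p,s["joint_pos"].round(3),s["width"])
```

```text
(array([ 0.51562354, -0.00128443,  0.19418239]), array([-6.61456884e-02,  9.97809967e-01, -1.07700537e-05, -1.35475832e-04])) [-0.002  0.112 -0.154  1.305 -0.    -0.135] 0.6912019348319884
```

View pics/w7.png

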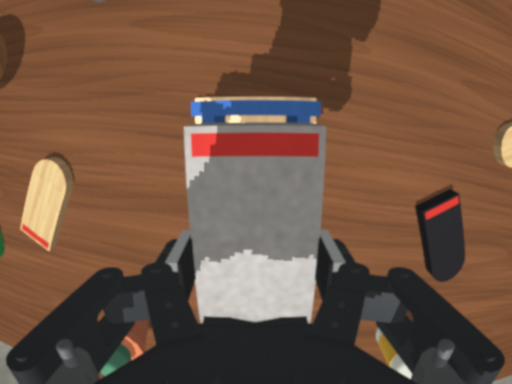

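The held base is square in the grip at (255,215). Its square end edge is at row 126, and the blue end wall is directly beyond it at rows 97-123. I measure both.

```bash
cat >> h.py <<'E'
JO=np.array([.517,-.001]); JYAW=np.radians(7.59)
JX=np.array([np.cos(JYAW),np.sin(JYAW)]); JY=np.array([-JX[1],JX[0]])
def tojig(P): P=np.atleast_2d(P)[:,:2]-JO; return np.c_[P@JX,P@JY]*1000
E
python3 - <<'E'
from h import *
c,p=wrist(); im=c["image"]
th=2*np.degrees(np.arctan2(p[1][1],p[1][0]))-90; print("yaw layer",th-90)
zt=p[0][2]+.0107
ps=[(187,126),(325,126),(195,317),(316,317)]
# square end edge row per column
m=layer_mask(im,"base")|redmask(im)
e=[(x,np.nonzero(m[100:140,x])[0][0]+99.5) for x in range(195,318,4)]
P=onplane(c,e,zt,p)
print("TCP jig",tojig(p[0]),"end edge jig",tojig(P).mean(0),tojig(P)[[0,-1]])
sid=[]
for y in range(130,235,8):
    xs=np.nonzero(m[y,180:335])[0]+180; sid.append(((xs[0]-.5,y),(xs[-1]+.5,y)))
A=tojig(onplane(c,[s[0] for s in sid],zt,p));B=tojig(onplane(c,[s[1] for s in sid],zt,p))
print("sides",A[[0,-1]],B[[0,-1]],(A[:,1]-B[:,1]).mean(), ((A+B)/2)[:,1].round(1))
h=hsv(im);b=((h[...,0]>105)&(h[...,0]<130)&(h[...,1]>100)&(h[...,2]>60)); b[130:]=0
k=max(blob(b),key=lambda q:q[0]); ys,xs=np.nonzero(k[2]); 
top=[(x,np.nonzero(b[:130,x])[0][0]-.5) for x in range(200,312,4)]
print("wall back top",tojig(onplane(c,top,.1,p)).mean(0))
row=102; xs=np.nonzero(b[row])[0]; print("wall ends",tojig(onplane(c,[(xs[0]-.5,row),(xs[-1]+.5,row)],.1,p)))
row=118; xs=np.nonzero(b[row])[0]; print(xs, tojig(onplane(c,[(xs[0]-.5,row),(xs[-1]+.5,row)],.1,p)))
E
```

```text
yaw layer 7.571376818422806
TCP jig [[-1.38986251 -0.09908537]] end edge jig [-72.7911843   -0.70371963] [[-75.37506178 -25.50982972]
 [-75.34272672  24.13317175]]
sides [[-63.12558874 -30.76767112]
 [-15.7036792  -35.25465652]] [[-63.05174295  28.5073305 ]
 [-15.61564329  33.81228862]] -59.88974394902487 [-1.1 -1.1 -0.9 -1.1 -0.9 -0.9 -0.9 -0.9 -0.9 -0.7 -0.9 -0.7 -0.7 -0.7]
wall back top [-77.43801593  -1.29951734]
wall ends [[-77.30560952 -50.03930724]
 [-77.24053869  48.99367295]]
[203 204 205 206 207 208 209 210 211 212 213 214 215 216 217 218 219 220
 221 222 223 288 289 290 291 292 293 294 295 296 297 298 299 300 301 302
 303 304 305 306 307 308] [[-64.53852371 -40.84718307]
 [-64.50155812  40.55612003]]
```

step_arm(increments=[{"hand": 0.05,"travel": [0.001,0,-0.02],"delta_rot": [0,0,0]},{"hand": 0.05,"travel": [0.001,0,-0.045],"delta_rot": [0,0,0]},{"hand": 0.05,"travel": [0.001,0,-0.07],"delta_rot": [0,0,0]},{"hand": 0.05,"travel": [0.001,0,-0.085],"delta_rot": [0,0,0]},{"hand": 0.05,"travel": [0.001,0,-0.085],"delta_rot": [0,0,0]}])

```text
time: 10.2
tcp_pos: [0.5151, -0.0013, 0.107]
ee_rot: [-0.066, 0.998, 0.0, -0.002]
force: [-0.4, 0.2, -1.5]
width: 0.681
```

step_arm(increments=[{"hand": 0.05,"travel": [0,0,-0.02],"delta_rot": [0,0,0]},{"hand": 0.05,"travel": [0,0,-0.04],"delta_rot": [0,0,0]},{"hand": 0.05,"travel": [0,0,-0.06],"delta_rot": [0,0,0]},{"hand": 0.05,"travel": [0,0,-0.07],"delta_rot": [0,0,0]},{"hand": 0.05,"travel": [0,0,-0.07],"delta_rot": [0,0,0]}])

```text
time: 10.7
tcp_pos: [0.5162, -0.0012, 0.0388]
ee_rot: [-0.066, 0.998, 0.0, -0.001]
force: [-0.5, 0.2, -1.1]
width: 0.682
```

Free of contact so far. I lower it the last bit and release.

step_arm(increments=[{"hand": 0.05,"travel": [0,0,-0.005],"delta_rot": [0,0,0]},{"hand": 0.05,"travel": [0,0,-0.01],"delta_rot": [0,0,0]},{"hand": 0.05,"travel": [0,0,-0.011],"delta_rot": [0,0,0]},{"hand": 0.05,"travel": [0,0,-0.011],"delta_rot": [0,0,0]}])

```text
time: 11.1
tcp_pos: [0.5169, -0.0012, 0.0285]
ee_rot: [-0.065, 0.998, -0.0, 0.0]
force: [0.2, 0.4, -1.9]
width: 0.682
```

step_arm(increments=[{"hand": 0.072,"travel": [0,0,0],"delta_rot": [0,0,0]},{"hand": 0.072,"travel": [0,0,0],"delta_rot": [0,0,0]},{"hand": 0.075,"travel": [0,0,0.02],"delta_rot": [0,0,0]},{"hand": 0.075,"travel": [0,0,0.06],"delta_rot": [0,0,0]},{"hand": 0.075,"travel": [0,0,0.1],"delta_rot": [0,0,0]}])

```text
time: 11.6
tcp_pos: [0.5162, -0.0012, 0.1292]
ee_rot: [-0.065, 0.998, 0.0, -0.001]
force: [0.2, 0.6, -0.2]
width: 0.876
```

step_arm(increments=[{"hand": 0.085,"travel": [0,0,0.04],"delta_rot": [0,0,0]},{"hand": 0.085,"travel": [0,0,0.08],"delta_rot": [0,0,0]},{"hand": 0.085,"travel": [0,0,0.1],"delta_rot": [0,0,0]}])

```text
time: 11.9
tcp_pos: [0.5179, -0.0012, 0.2326]
ee_rot: [-0.065, 0.998, -0.0, 0.003]
force: [0.6, -0.3, -0.8]
width: 0.993
```

Run:
```python
from h import *
c,p=wrist(); im=c["image"]; cv2.imwrite("pics/w8.png",im); s=get_obs();print(p,s["joint_pos"].round(3),s["width"])
q=project(c,[[*JO,.038]],p)[0]; r=layer_pose(c,"base",q,.012,p,win=110); print(q,r,tojig(r[0]))
for n,k,P in [("B","lam",[.59,-.2797,.018]),("caul","caul",[.5723,.2628,.022]),("A","lam",[.406,.3864,.018])]:
    q=project(c,P,p)[0]; print(n,q)
    if 0<q[0]<511 and 0<q[1]<383: print(layer_pose(c,k,q,0,p,win=80))
```

```text
(array([ 0.51785961, -0.00122283,  0.23262391]), array([-6.53920426e-02,  9.97855823e-01, -1.79168965e-04,  2.75758122e-03])) [-0.002  0.107 -0.071  1.384  0.    -0.133] 0.9921383963120013
[255.72961088 168.78454986] (array([0.5551, 0.0036]), 7.39, 208.6, 62.7, 6650, 281) [[38.37377456 -0.4726795 ]]
B [ 57.43623477 193.62363148]
(array([ 0.5896, -0.2799]), 156.33, 130.9, 61.7, 2545, 89)
caul [431.58691885 229.5928602 ]
(array([0.5695, 0.2608]), 30.91, 136.7, 64.5, 2836, 238)
A [510.777499   134.40232548]
(array([0.4175, 0.3577]), 16.89, 66.6, 64.4, 971, 0)
```

View pics/w8.png

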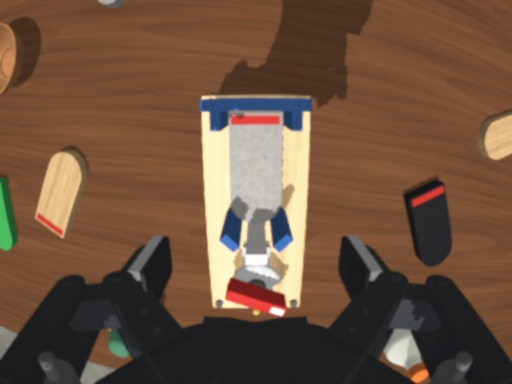

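The base sits in the pocket at (255,165) with its stripe at (255,119) against the end wall, and the measured y offset is -0.5 mm. Next lamination B at (62,193), origin (0.590,-0.280), yaw 156.3.

step_arm(increments=[{"hand": 0.085,"travel": [0.012,-0.046,0],"delta_rot": [0,0,-7]},{"hand": 0.085,"travel": [0.024,-0.093,0],"delta_rot": [0,0,-14]},{"hand": 0.085,"travel": [0.036,-0.14,0],"delta_rot": [0,0,-21]},{"hand": 0.085,"travel": [0.048,-0.187,0],"delta_rot": [0,0,-28]},{"hand": 0.085,"travel": [0.06,-0.234,0],"delta_rot": [0,0,-31]}])

```text
time: 12.45
tcp_pos: [0.577, -0.2371, 0.2282]
ee_rot: [0.205, 0.979, 0.0, 0.0]
force: [0.3, 0.9, 0.3]
width: 0.994
```

step_arm(increments=[{"hand": 0.085,"travel": [0.012,-0.045,-0.02],"delta_rot": [0,0,0]},{"hand": 0.085,"travel": [0.012,-0.045,-0.06],"delta_rot": [0,0,0]},{"hand": 0.085,"travel": [0.012,-0.045,-0.09],"delta_rot": [0,0,0]},{"hand": 0.085,"travel": [0.012,-0.045,-0.09],"delta_rot": [0,0,0]}])

```text
time: 12.85
tcp_pos: [0.5861, -0.2796, 0.1328]
ee_rot: [0.204, 0.979, 0.001, -0.004]
force: [-0.6, 0.5, -0.9]
width: 0.993
```

Run:
```python
from h import *
c,p=wrist(); im=c["image"]; cv2.imwrite("pics/w9.png",im); s=get_obs();print(p,s["joint_pos"].round(3))
print("th",2*np.degrees(np.arctan2(p[1][1],p[1][0]))-90)
q=project(c,[[.5896,-.2799,.018]],p)[0]; print(q,layer_pose(c,"lam",q,0,p))
```

```text
(array([ 0.58609721, -0.27961821,  0.13276863]), array([ 0.20410731,  0.9789381 ,  0.00106961, -0.00438924])) [-0.445  0.384  0.068  1.26   0.    -0.034]
th 66.44526238069221
[257.30689654 194.0498784 ] (array([ 0.5909, -0.2809]), 156.22, 129.5, 61.9, 8971, 414)
```

View pics/w9.png

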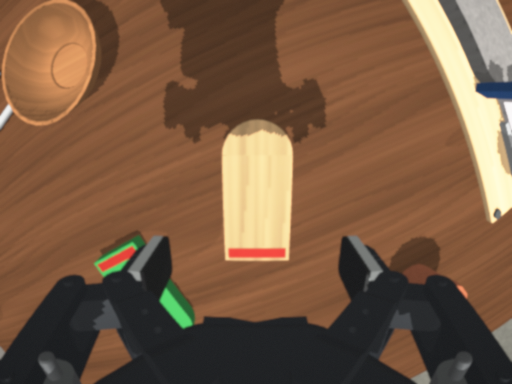

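Lamination B is at (257,190) with its stripe end at (257,253). The green decoy at (150,280) and the pot at (430,275) are clear of the fingers. Descending:

step_arm(increments=[{"hand": 0.085,"travel": [0.001,-0.001,-0.04],"delta_rot": [0,0,0]},{"hand": 0.085,"travel": [0.001,-0.001,-0.08],"delta_rot": [0,0,0]},{"hand": 0.085,"travel": [0.001,-0.001,-0.105],"delta_rot": [0,0,0]},{"hand": 0.085,"travel": [0.001,-0.001,-0.115],"delta_rot": [0,0,0]},{"hand": 0.085,"travel": [0.001,-0.001,-0.115],"delta_rot": [0,0,0]}])

```text
time: 13.4
tcp_pos: [0.5901, -0.281, 0.0239]
ee_rot: [0.203, 0.979, -0.0, -0.0]
force: [0.0, 0.3, 0.0]
width: 0.996
```

step_arm(grip_force=60, increments=[{"hand": 0.085,"travel": [0.0005,0,-0.008],"delta_rot": [0,0,0]},{"hand": 0.085,"travel": [0.0005,0,-0.012],"delta_rot": [0,0,0]},{"hand": 0.05,"travel": [0.0005,0,-0.012],"delta_rot": [0,0,0]},{"hand": 0.05,"travel": [0.0005,0,-0.012],"delta_rot": [0,0,0]},{"hand": 0.05,"travel": [0.0005,0,-0.012],"delta_rot": [0,0,0]}])

```text
time: 13.9
tcp_pos: [0.5909, -0.2815, 0.0125]
ee_rot: [0.204, 0.979, -0.0, 0.001]
force: [-1.0, 0.1, 5.1]
width: 0.682
```

step_arm(grip_force=70, increments=[{"hand": 0.05,"travel": [0,0,0],"delta_rot": [0,0,0]},{"hand": 0.05,"travel": [0,0,0],"delta_rot": [0,0,0]}])

```text
time: 14.1
tcp_pos: [0.5909, -0.2815, 0.0126]
ee_rot: [0.204, 0.979, -0.0, 0.001]
force: [-1.0, 0.2, 6.1]
width: 0.673
```

step_arm(increments=[{"hand": 0.05,"travel": [0,0,0.04],"delta_rot": [0,0,0]},{"hand": 0.05,"travel": [0,0,0.085],"delta_rot": [0,0,-8]},{"hand": 0.05,"travel": [0,0.01,0.13],"delta_rot": [0,0,-16]},{"hand": 0.05,"travel": [-0.005,0.03,0.17],"delta_rot": [0,0,-24]},{"hand": 0.05,"travel": [-0.01,0.05,0.2],"delta_rot": [0,0,-32]}])

```text
time: 14.6
tcp_pos: [0.5804, -0.2311, 0.2141]
ee_rot: [0.469, 0.883, 0.0, 0.001]
force: [-0.0, -0.6, -0.7]
width: 0.679
```

step_arm(increments=[{"hand": 0.05,"travel": [-0.006,0.025,0],"delta_rot": [0,0,-8]},{"hand": 0.05,"travel": [-0.012,0.05,0],"delta_rot": [0,0,-16]},{"hand": 0.05,"travel": [-0.018,0.075,0],"delta_rot": [0,0,-24]},{"hand": 0.05,"travel": [-0.024,0.1,0],"delta_rot": [0,0,-32]},{"hand": 0.05,"travel": [-0.03,0.12,0],"delta_rot": [0,0,-40]}])

```text
time: 15.1
tcp_pos: [0.5497, -0.11, 0.2112]
ee_rot: [0.742, 0.67, -0.0, -0.0]
force: [0.4, -0.8, -1.7]
width: 0.675
```

step_arm(increments=[{"hand": 0.05,"travel": [-0.007,0.024,0],"delta_rot": [0,0,-8]},{"hand": 0.05,"travel": [-0.014,0.048,0],"delta_rot": [0,0,-16]},{"hand": 0.05,"travel": [-0.021,0.072,0],"delta_rot": [0,0,-24]},{"hand": 0.05,"travel": [-0.028,0.096,0],"delta_rot": [0,0,-32]},{"hand": 0.05,"travel": [-0.033,0.1105,0],"delta_rot": [0,0,-40]}])

```text
time: 15.6
tcp_pos: [0.5165, 0.0007, 0.2112]
ee_rot: [0.926, 0.376, -0.0, -0.0]
force: [0.1, 0.5, -1.4]
width: 0.675
```

step_arm(increments=[{"hand": 0.05,"travel": [0,0,0],"delta_rot": [0,0,-8]},{"hand": 0.05,"travel": [0,0,0],"delta_rot": [0,0,-16]},{"hand": 0.05,"travel": [0,0,0],"delta_rot": [0,0,-24]},{"hand": 0.05,"travel": [0,0,0],"delta_rot": [0,0,-32]},{"hand": 0.05,"travel": [0,0,0],"delta_rot": [0,0,-36.8]}])

```text
time: 16.1
tcp_pos: [0.517, -0.0007, 0.2111]
ee_rot: [0.998, 0.065, -0.0, 0.0]
force: [-0.1, 0.3, -0.8]
width: 0.679
```

step_arm(increments=[{"hand": 0.05,"travel": [0,0,-0.02],"delta_rot": [0,0,0]},{"hand": 0.05,"travel": [0,0,-0.03],"delta_rot": [0,0,0]},{"hand": 0.05,"travel": [0,0,-0.03],"delta_rot": [0,0,0]}])

```text
time: 16.4
tcp_pos: [0.5161, -0.0007, 0.1795]
ee_rot: [0.998, 0.067, -0.002, -0.0]
force: [0.0, -0.0, -1.0]
width: 0.676
```

Run:
```python
from h import *
c,p=wrist(); im=c["image"]; cv2.imwrite("pics/w10.png",im); s=get_obs();print(p,s["joint_pos"].round(3),s["width"],s["force"])
print("th",2*np.degrees(np.arctan2(p[1][1],p[1][0]))-90,tojig(p[0]))
```

```text
(array([ 0.51607648, -0.00074832,  0.17953954]), array([ 9.97737459e-01,  6.72080770e-02, -1.73947622e-03, -1.07922119e-04])) [-1.000e-03  1.180e-01 -1.770e-01  1.278e+00 -0.000e+00  3.006e+00] 0.6721981824103462 [ 0.35918779 -0.75923127 -0.91539284]
th -82.29270030926881 [[-0.8821868   0.37145243]]
```

View pics/w10.png

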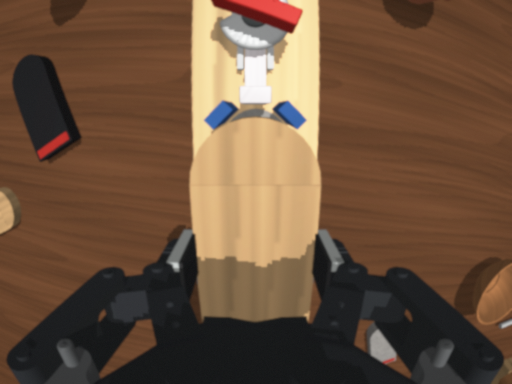

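The held lamination is at (256,200), with its round end at row 118 between the guides at (221,115) and (290,115). It is centred and pointing at the jaw. Lowering:

step_arm(increments=[{"hand": 0.05,"travel": [0.001,0,-0.03],"delta_rot": [0,0,0]},{"hand": 0.05,"travel": [0.001,0,-0.06],"delta_rot": [0,0,0]},{"hand": 0.05,"travel": [0.001,0,-0.09],"delta_rot": [0,0,0]},{"hand": 0.05,"travel": [0.001,0,-0.115],"delta_rot": [0,0,0]},{"hand": 0.05,"travel": [0.001,0,-0.115],"delta_rot": [0,0,0]}])

```text
time: 16.95
tcp_pos: [0.5168, -0.0007, 0.0639]
ee_rot: [0.998, 0.067, -0.002, -0.0]
force: [0.6, 0.3, 0.2]
width: 0.677
```

step_arm(increments=[{"hand": 0.05,"travel": [0,0,-0.006],"delta_rot": [0,0,0]},{"hand": 0.05,"travel": [0,0,-0.011],"delta_rot": [0,0,0]},{"hand": 0.05,"travel": [0,0,-0.013],"delta_rot": [0,0,0]},{"hand": 0.05,"travel": [0,0,-0.013],"delta_rot": [0,0,0]}])

```text
time: 17.35
tcp_pos: [0.5185, -0.0007, 0.0538]
ee_rot: [0.998, 0.067, 0.0, 0.0]
force: [0.0, 0.0, -0.8]
width: 0.676
```

step_arm(increments=[{"hand": 0.05,"travel": [0,0,-0.002],"delta_rot": [0,0,0]},{"hand": 0.05,"travel": [0,0,-0.0035],"delta_rot": [0,0,0]},{"hand": 0.05,"travel": [0,0,-0.0035],"delta_rot": [0,0,0]}])

```text
time: 17.65
tcp_pos: [0.5186, -0.0007, 0.0506]
ee_rot: [0.998, 0.067, 0.001, 0.0]
force: [-1.2, 0.3, 4.6]
width: 0.673
```

step_arm(increments=[{"hand": 0.072,"travel": [0,0,0],"delta_rot": [0,0,0]},{"hand": 0.072,"travel": [0,0,0],"delta_rot": [0,0,0]},{"hand": 0.075,"travel": [0,0,0.02],"delta_rot": [0,0,0]},{"hand": 0.075,"travel": [0,0,0.06],"delta_rot": [0,0,0]},{"hand": 0.085,"travel": [0,0,0.1],"delta_rot": [0,0,0]}])

```text
time: 18.15
tcp_pos: [0.5175, -0.0007, 0.1502]
ee_rot: [0.998, 0.067, -0.001, -0.0]
force: [-0.6, 0.5, 0.2]
width: 0.991
```

step_arm(increments=[{"hand": 0.085,"travel": [0,0,0.03],"delta_rot": [0,0,8]},{"hand": 0.085,"travel": [0,0,0.06],"delta_rot": [0,0,16]},{"hand": 0.085,"travel": [0,0,0.1],"delta_rot": [0,0,24]}])

```text
time: 18.45
tcp_pos: [0.5176, -0.0007, 0.25]
ee_rot: [0.961, 0.276, -0.001, -0.0]
force: [0.6, 0.6, -0.9]
width: 0.995
```

Run:
```python
from h import *
c,p=wrist(); im=c["image"]; cv2.imwrite("pics/w11.png",im); s=get_obs();print(p,s["joint_pos"].round(3),s["width"],s["force"])
t=read_camera("top"); cv2.imwrite("pics/t2.png",cv2.resize(t["image"][80:300,80:420],None,fx=2.2,fy=2.2))
q=project(c,[.406,.3864,.018],p)[0]; print(q)
print(layer_pose(t,"lam",(130,225),0,win=40))
```

```text
(array([ 0.51763053, -0.00072361,  0.25002182]), array([ 9.61195584e-01,  2.75866240e-01, -8.93365862e-04, -2.61986667e-04])) [-1.000e-03  1.100e-01 -1.800e-02  1.435e+00  0.000e+00  2.576e+00] 0.9935937929249387 [ 0.57490767 -0.09730788  4.97284882]
[  9.01684718 100.52546105]
(array([0.4073, 0.3866]), -63.44, 135.3, 65.5, 868, 34)
```

View pics/w11.png

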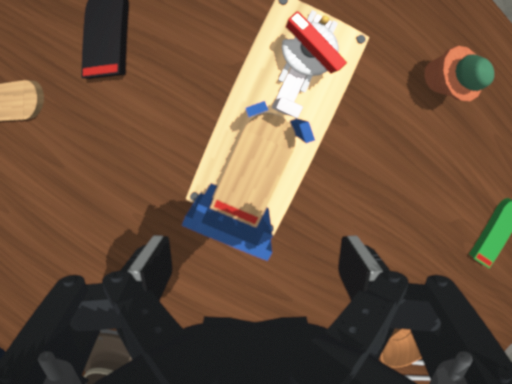

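View pics/t2.png

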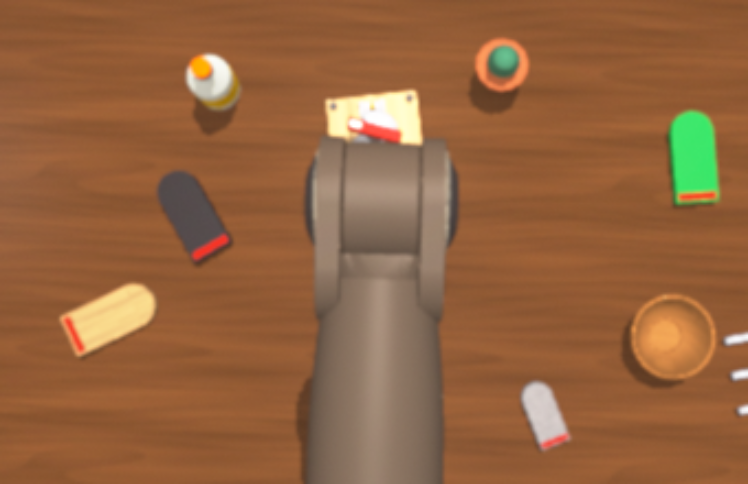

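Lamination B is seated at (255,170), with its stripe at (235,212) by the end wall. In the top view, lam A at (110,319) and the caul at (195,217) are unmoved. Going for lam A.

step_arm(increments=[{"hand": 0.085,"travel": [-0.01,0.035,0],"delta_rot": [0,0,8]},{"hand": 0.085,"travel": [-0.02,0.07,0],"delta_rot": [0,0,16]},{"hand": 0.085,"travel": [-0.03,0.105,0],"delta_rot": [0,0,24]},{"hand": 0.085,"travel": [-0.04,0.14,0],"delta_rot": [0,0,32]},{"hand": 0.085,"travel": [-0.05,0.175,0],"delta_rot": [0,0,40]}])

```text
time: 19.05
tcp_pos: [0.4677, 0.1755, 0.2493]
ee_rot: [0.809, 0.587, -0.0, -0.0]
force: [0.9, 0.1, -0.1]
width: 0.993
```

step_arm(increments=[{"hand": 0.085,"travel": [-0.01,0.04,0],"delta_rot": [0,0,8]},{"hand": 0.085,"travel": [-0.022,0.08,0],"delta_rot": [0,0,16]},{"hand": 0.085,"travel": [-0.034,0.12,-0.01],"delta_rot": [0,0,24]},{"hand": 0.085,"travel": [-0.046,0.16,-0.03],"delta_rot": [0,0,32]},{"hand": 0.085,"travel": [-0.056,0.195,-0.05],"delta_rot": [0,0,40]}])

```text
time: 19.55
tcp_pos: [0.4115, 0.3713, 0.199]
ee_rot: [0.559, 0.829, 0.0, 0.0]
force: [0.6, 0.6, 0.7]
width: 0.998
```

step_arm(increments=[{"hand": 0.085,"travel": [-0.005,0.017,-0.03],"delta_rot": [0,0,5.4]},{"hand": 0.085,"travel": [-0.005,0.017,-0.05],"delta_rot": [0,0,5.4]},{"hand": 0.085,"travel": [-0.005,0.017,-0.05],"delta_rot": [0,0,5.4]}])

```text
time: 19.85
tcp_pos: [0.4054, 0.3855, 0.1459]
ee_rot: [0.522, 0.853, -0.003, -0.001]
force: [-1.0, -0.1, -0.9]
width: 0.998
```

Run:
```python
from h import *
c,p=wrist(); im=c["image"]; cv2.imwrite("pics/w12.png",im); s=get_obs();print(p,s["joint_pos"].round(3))
print("th",2*np.degrees(np.arctan2(p[1][1],p[1][0]))-90)
q=project(c,[[.406,.3864,.018]],p)[0]; print(q,layer_pose(c,"lam",q,0,p))
```

```text
(array([0.4053501 , 0.38551995, 0.14592152]), array([ 5.21508702e-01,  8.53239850e-01, -3.12469378e-03, -8.16963598e-04])) [ 0.759  0.209 -0.14   1.225 -0.     1.857]
th 27.132621156495688
[258.0575979  183.76253157] (array([0.405 , 0.3874]), -62.81, 130.8, 61.8, 8129, 541)
```

View pics/w12.png

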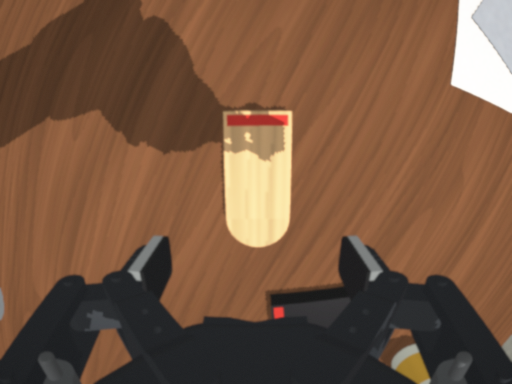

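Lam A is at (258,180) with its stripe at (258,119). Descending:

step_arm(increments=[{"hand": 0.085,"travel": [0,0.0005,-0.04],"delta_rot": [0,0,0]},{"hand": 0.085,"travel": [0,0.0005,-0.08],"delta_rot": [0,0,0]},{"hand": 0.085,"travel": [0,0.0005,-0.11],"delta_rot": [0,0,0]},{"hand": 0.085,"travel": [0,0.0005,-0.125],"delta_rot": [0,0,0]},{"hand": 0.085,"travel": [0,0.0005,-0.125],"delta_rot": [0,0,0]}])

```text
time: 20.4
tcp_pos: [0.407, 0.3856, 0.0238]
ee_rot: [0.522, 0.853, -0.001, -0.0]
force: [-0.1, -0.1, 0.2]
width: 0.995
```

step_arm(grip_force=60, increments=[{"hand": 0.085,"travel": [-0.002,0.002,-0.008],"delta_rot": [0,0,0]},{"hand": 0.085,"travel": [-0.002,0.002,-0.012],"delta_rot": [0,0,0]},{"hand": 0.05,"travel": [-0.002,0.002,-0.012],"delta_rot": [0,0,0]},{"hand": 0.05,"travel": [-0.002,0.002,-0.012],"delta_rot": [0,0,0]},{"hand": 0.05,"travel": [-0.002,0.002,-0.012],"delta_rot": [0,0,0]}])

```text
time: 20.9
tcp_pos: [0.4059, 0.3894, 0.0141]
ee_rot: [0.522, 0.853, 0.001, 0.0]
force: [-0.9, -0.1, 5.3]
width: 0.681
```

step_arm(grip_force=70, increments=[{"hand": 0.05,"travel": [0,0,0],"delta_rot": [0,0,0]},{"hand": 0.05,"travel": [0,0,0],"delta_rot": [0,0,0]}])

```text
time: 21.1
tcp_pos: [0.4059, 0.3894, 0.0142]
ee_rot: [0.522, 0.853, 0.001, 0.0]
force: [-1.3, -0.3, 6.3]
width: 0.673
```

step_arm(increments=[{"hand": 0.05,"travel": [0,0,0.04],"delta_rot": [0,0,0]},{"hand": 0.05,"travel": [0,0,0.085],"delta_rot": [0,0,0]},{"hand": 0.05,"travel": [0,-0.01,0.13],"delta_rot": [0,0,8]},{"hand": 0.05,"travel": [0.005,-0.03,0.17],"delta_rot": [0,0,16]},{"hand": 0.05,"travel": [0.015,-0.06,0.19],"delta_rot": [0,0,24]}])

```text
time: 21.6
tcp_pos: [0.4209, 0.3298, 0.2071]
ee_rot: [0.329, 0.944, 0.002, 0.001]
force: [0.4, 1.1, -1.2]
width: 0.675
```

step_arm(increments=[{"hand": 0.05,"travel": [0.012,-0.04,0],"delta_rot": [0,0,8]},{"hand": 0.05,"travel": [0.024,-0.08,0],"delta_rot": [0,0,16]},{"hand": 0.05,"travel": [0.036,-0.12,0],"delta_rot": [0,0,24]},{"hand": 0.05,"travel": [0.048,-0.16,0],"delta_rot": [0,0,32]},{"hand": 0.05,"travel": [0.06,-0.2,0],"delta_rot": [0,0,40]}])

```text
time: 22.1
tcp_pos: [0.4801, 0.1286, 0.2032]
ee_rot: [-0.01, 1.0, 0.0, 0.0]
force: [-0.1, 0.2, -0.1]
width: 0.677
```

step_arm(increments=[{"hand": 0.05,"travel": [0.012,-0.04,0],"delta_rot": [0,0,6.4]},{"hand": 0.05,"travel": [0.024,-0.08,0],"delta_rot": [0,0,6.4]},{"hand": 0.05,"travel": [0.036,-0.12,0],"delta_rot": [0,0,6.4]},{"hand": 0.05,"travel": [0.036,-0.1285,0],"delta_rot": [0,0,6.4]},{"hand": 0.05,"travel": [0.036,-0.1285,0],"delta_rot": [0,0,6.4]}])

```text
time: 22.6
tcp_pos: [0.5158, 0.0004, 0.2028]
ee_rot: [-0.062, 0.998, 0.0, -0.0]
force: [0.5, -0.4, -1.1]
width: 0.674
```

Run:
```python
from h import *
c,p=wrist(); im=c["image"]; cv2.imwrite("pics/w13.png",im); s=get_obs();print(p,s["joint_pos"].round(3),s["width"],s["force"])
print("th",2*np.degrees(np.arctan2(p[1][1],p[1][0]))-90,tojig(p[0]))
```

```text
(array([5.15843479e-01, 4.36683602e-04, 2.02788789e-01]), array([-6.15433341e-02,  9.98104396e-01,  9.82129585e-05, -1.54481044e-04])) [ 0.003  0.111 -0.136  1.324  0.    -0.122] 0.6750495989269092 [ 0.47604462  0.15802845 -1.09497976]
th 97.05680621697002 [[-0.95662615  1.57685346]]
```

View pics/w13.png

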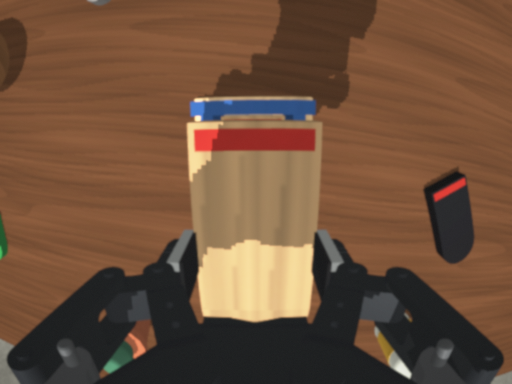

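Lam A is held square at (255,220), with the end edge at row 124 next to the end wall. I correct -1.5 mm in y and +0.5° yaw, then lower.

step_arm(increments=[{"hand": 0.05,"travel": [0.0007,-0.0015,-0.01],"delta_rot": [0,0,0.5]},{"hand": 0.05,"travel": [0.0007,-0.0015,-0.035],"delta_rot": [0,0,0.5]},{"hand": 0.05,"travel": [0.0007,-0.0015,-0.07],"delta_rot": [0,0,0.5]},{"hand": 0.05,"travel": [0.0007,-0.0015,-0.1],"delta_rot": [0,0,0.5]},{"hand": 0.05,"travel": [0.0007,-0.0015,-0.12],"delta_rot": [0,0,0.5]}])

```text
time: 23.15
tcp_pos: [0.5155, 0.0017, 0.0802]
ee_rot: [-0.069, 0.998, 0.0, -0.001]
force: [0.0, -1.2, 0.5]
width: 0.672
```

step_arm(increments=[{"hand": 0.05,"travel": [0,0,-0.004],"delta_rot": [0,0,0]},{"hand": 0.05,"travel": [0,0,-0.008],"delta_rot": [0,0,0]},{"hand": 0.05,"travel": [0,0,-0.012],"delta_rot": [0,0,0]},{"hand": 0.05,"travel": [0,0,-0.012],"delta_rot": [0,0,0]}])

```text
time: 23.55
tcp_pos: [0.5166, 0.0005, 0.071]
ee_rot: [-0.068, 0.998, 0.0, 0.0]
force: [-0.6, 0.0, -2.0]
width: 0.677
```

step_arm(increments=[{"hand": 0.05,"travel": [0,-0.0005,0],"delta_rot": [0,0,0]},{"hand": 0.05,"travel": [0,-0.001,0],"delta_rot": [0,0,-0.3]},{"hand": 0.05,"travel": [0,-0.001,0],"delta_rot": [0,0,-0.3]}])

```text
time: 23.85
tcp_pos: [0.5169, -0.001, 0.0713]
ee_rot: [-0.065, 0.998, -0.0, 0.0]
force: [0.6, -0.1, -0.9]
width: 0.677
```

Run:
```python
from h import *
s=get_obs(); print(s["tcp_pos"],tojig(s["tcp_pos"]),s["force"],s["ft_torque"],s["joint_pos"].round(4))
```

```text
[ 0.5168896  -0.00096107  0.07125698] [[-0.10429087  0.05317109]] [ 0.61050808 -0.07402494 -0.86905701] [-0.02575521 -0.02370021 -0.02679588] [-0.0019  0.1651 -0.3679  1.037   0.     -0.1311]
```

Aligned at jig (-0.1, 0.05). I set it down and release.

step_arm(increments=[{"hand": 0.05,"travel": [0.0003,0,-0.0015],"delta_rot": [0,0,0]},{"hand": 0.05,"travel": [0.0003,0,-0.0015],"delta_rot": [0,0,0]},{"hand": 0.05,"travel": [0.0003,0,-0.0015],"delta_rot": [0,0,0]}])

```text
time: 24.15
tcp_pos: [0.5171, -0.001, 0.0702]
ee_rot: [-0.065, 0.998, -0.0, 0.0]
force: [-3.1, -0.1, 4.6]
width: 0.674
```

step_arm(increments=[{"hand": 0.072,"travel": [0,0,0],"delta_rot": [0,0,0]},{"hand": 0.072,"travel": [0,0,0],"delta_rot": [0,0,0]},{"hand": 0.075,"travel": [0,0,0.02],"delta_rot": [0,0,0]},{"hand": 0.075,"travel": [0,0,0.06],"delta_rot": [0,0,0]},{"hand": 0.085,"travel": [0,0,0.1],"delta_rot": [0,0,0]}])

```text
time: 24.65
tcp_pos: [0.5162, -0.0009, 0.1696]
ee_rot: [-0.065, 0.998, 0.0, -0.001]
force: [1.1, -0.4, 0.8]
width: 0.997
```

step_arm(increments=[{"hand": 0.085,"travel": [0,0,0.04],"delta_rot": [0,0,0]},{"hand": 0.085,"travel": [0,0,0.07],"delta_rot": [0,0,0]}])

```text
time: 24.85
tcp_pos: [0.5173, -0.0008, 0.2419]
ee_rot: [-0.065, 0.998, -0.0, 0.001]
force: [0.2, 0.1, -0.8]
width: 0.998
```

Run:
```python
from h import *
c,p=wrist(); im=c["image"]; cv2.imwrite("pics/w14.png",im); s=get_obs();print(p,s["joint_pos"].round(3),s["width"])
q=project(c,[.5723,.2628,.022],p)[0]; print(q,layer_pose(c,"caul",q,0,p,win=80))
```

```text
(array([ 0.51730016, -0.00084278,  0.24186633]), array([-6.47655157e-02,  9.97899885e-01, -7.66864313e-05,  1.11404724e-03])) [-0.002  0.107 -0.045  1.41  -0.    -0.131] 0.9949021908743046
[428.21172318 227.77179414] (array([0.5482, 0.2753]), 32.44, 135.1, 65.2, 2729, 227)
```

View pics/w14.png

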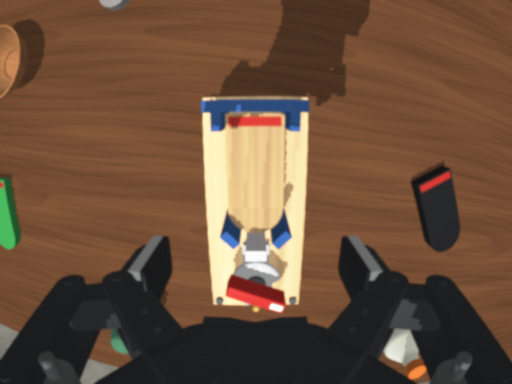

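Both laminations are in, flat, with the stripe at (255,121) at the wall. The caul was knocked about 2.5 cm and now lies near (0.548,0.275) with yaw 32°. Moving over it, and checking the top view for any further lamination.

step_arm(increments=[{"hand": 0.085,"travel": [0.005,0.046,0],"delta_rot": [0,0,5]},{"hand": 0.085,"travel": [0.01,0.092,0],"delta_rot": [0,0,10]},{"hand": 0.085,"travel": [0.015,0.138,0],"delta_rot": [0,0,15]},{"hand": 0.085,"travel": [0.021,0.184,0],"delta_rot": [0,0,20]},{"hand": 0.085,"travel": [0.026,0.23,-0.01],"delta_rot": [0,0,25]}])

```text
time: 25.4
tcp_pos: [0.5435, 0.2312, 0.2301]
ee_rot: [-0.281, 0.96, 0.0, 0.001]
force: [0.7, 0.3, -0.1]
width: 0.993
```

step_arm(increments=[{"hand": 0.085,"travel": [0.005,0.046,-0.03],"delta_rot": [0,0,0]},{"hand": 0.085,"travel": [0.005,0.046,-0.07],"delta_rot": [0,0,0]},{"hand": 0.085,"travel": [0.005,0.046,-0.085],"delta_rot": [0,0,0]},{"hand": 0.085,"travel": [0.005,0.046,-0.085],"delta_rot": [0,0,0]}])

```text
time: 25.8
tcp_pos: [0.546, 0.2749, 0.1404]
ee_rot: [-0.28, 0.96, -0.001, -0.003]
force: [-1.6, -0.4, 0.7]
width: 0.997
```

Run:
```python
from h import *
c,p=wrist(); im=c["image"]; cv2.imwrite("pics/w15.png",im); s=get_obs();print(p,s["joint_pos"].round(3))
print("th",2*np.degrees(np.arctan2(p[1][1],p[1][0]))-90)
q=project(c,[[.5482,.2753,.022]],p)[0]; print(q,layer_pose(c,"caul",q,0,p,win=100))
t=read_camera("top"); cv2.imwrite("pics/t3.png",t["image"])
```

```text
(array([0.54604692, 0.27489916, 0.14042957]), array([-2.79682136e-01,  9.60087231e-01, -6.07025310e-04, -3.16911943e-03])) [ 0.466  0.308 -0.023  1.243 -0.    -0.101]
th 122.48264274964956
[253.96771675 191.78917128] (array([0.5498, 0.2821]), 32.1, 128.9, 58.9, 8604, 686)
```

View pics/w15.png

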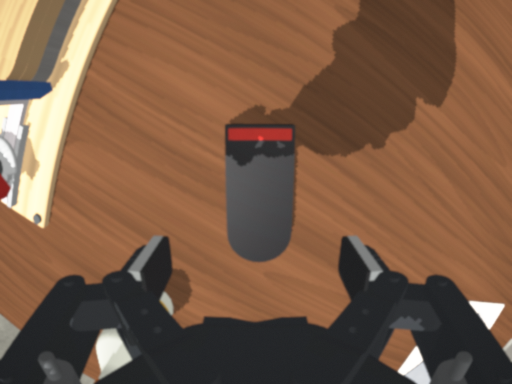

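View pics/t3.png

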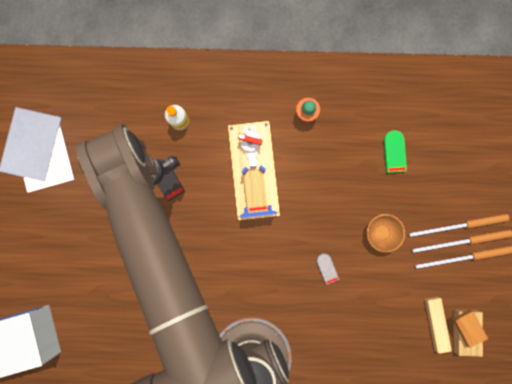

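The top view shows no third lamination; the two pale sticks at (440,325) and (468,335) are offcuts. The caul in the wrist view is at (260,190), origin (0.550,0.282). Descending:

step_arm(increments=[{"hand": 0.085,"travel": [0.0015,0.0065,-0.04],"delta_rot": [0,0,-0.4]},{"hand": 0.085,"travel": [0.0015,0.0065,-0.08],"delta_rot": [0,0,-0.4]},{"hand": 0.085,"travel": [0.0015,0.0065,-0.11],"delta_rot": [0,0,-0.4]},{"hand": 0.085,"travel": [0.0015,0.0065,-0.12],"delta_rot": [0,0,-0.4]},{"hand": 0.085,"travel": [0.0015,0.0065,-0.12],"delta_rot": [0,0,-0.4]}])

```text
time: 26.4
tcp_pos: [0.5496, 0.2813, 0.0245]
ee_rot: [-0.276, 0.961, -0.0, -0.0]
force: [-0.0, 0.0, -0.1]
width: 0.994
```

step_arm(grip_force=60, increments=[{"hand": 0.085,"travel": [0,0.0007,-0.008],"delta_rot": [0,0,0]},{"hand": 0.085,"travel": [0,0.0007,-0.012],"delta_rot": [0,0,0]},{"hand": 0.05,"travel": [0,0.0007,-0.012],"delta_rot": [0,0,0]},{"hand": 0.05,"travel": [0,0.0007,-0.012],"delta_rot": [0,0,0]},{"hand": 0.05,"travel": [0,0.0007,-0.012],"delta_rot": [0,0,0]}])

```text
time: 26.9
tcp_pos: [0.5501, 0.2827, 0.0135]
ee_rot: [-0.276, 0.961, 0.0, 0.001]
force: [-0.4, -0.5, 5.8]
width: 0.684
```

step_arm(grip_force=70, increments=[{"hand": 0.05,"travel": [0,0,0],"delta_rot": [0,0,0]},{"hand": 0.05,"travel": [0,0,0],"delta_rot": [0,0,0]}])

```text
time: 27.1
tcp_pos: [0.5501, 0.2827, 0.0136]
ee_rot: [-0.276, 0.961, 0.0, 0.001]
force: [-1.0, -0.9, 6.0]
width: 0.68
```

step_arm(increments=[{"hand": 0.05,"travel": [0,0,0.04],"delta_rot": [0,0,0]},{"hand": 0.05,"travel": [0,0,0.085],"delta_rot": [0,0,0]},{"hand": 0.05,"travel": [0,0,0.13],"delta_rot": [0,0,0]},{"hand": 0.05,"travel": [0,-0.01,0.17],"delta_rot": [0,0,0]},{"hand": 0.05,"travel": [-0.003,-0.03,0.2],"delta_rot": [0,0,-4]}])

```text
time: 27.6
tcp_pos: [0.5468, 0.2532, 0.215]
ee_rot: [-0.242, 0.97, 0.0, 0.001]
force: [0.5, -0.0, -1.7]
width: 0.679
```

step_arm(increments=[{"hand": 0.05,"travel": [-0.0045,-0.04,0],"delta_rot": [0,0,-4]},{"hand": 0.05,"travel": [-0.009,-0.08,0],"delta_rot": [0,0,-8]},{"hand": 0.05,"travel": [-0.0135,-0.12,0],"delta_rot": [0,0,-12]},{"hand": 0.05,"travel": [-0.018,-0.16,0],"delta_rot": [0,0,-16]},{"hand": 0.05,"travel": [-0.022,-0.2,0],"delta_rot": [0,0,-20.4]}])

```text
time: 28.1
tcp_pos: [0.5238, 0.0509, 0.2122]
ee_rot: [-0.065, 0.998, -0.0, -0.0]
force: [0.8, -0.3, -2.2]
width: 0.683
```

step_arm(increments=[{"hand": 0.05,"travel": [-0.004,-0.035,0],"delta_rot": [0,0,0]},{"hand": 0.05,"travel": [-0.0062,-0.054,0],"delta_rot": [0,0,0]},{"hand": 0.05,"travel": [-0.0062,-0.054,-0.01],"delta_rot": [0,0,0]},{"hand": 0.05,"travel": [-0.0062,-0.054,-0.01],"delta_rot": [0,0,0]},{"hand": 0.05,"travel": [-0.0062,-0.054,-0.01],"delta_rot": [0,0,0]}])

```text
time: 28.6
tcp_pos: [0.5179, -0.0009, 0.2017]
ee_rot: [-0.067, 0.998, 0.0, -0.001]
force: [0.7, -0.1, -0.8]
width: 0.685
```

Run:
```python
from h import *
c,p=wrist(); im=c["image"]; cv2.imwrite("pics/w16.png",im); s=get_obs();print(p,s["width"],s["force"])
print("th",2*np.degrees(np.arctan2(p[1][1],p[1][0]))-90,tojig(p[0]))
```

```text
(array([ 0.51793164, -0.00089963,  0.20170188]), array([-6.69051767e-02,  9.97759127e-01,  1.92747670e-04, -6.20654492e-04])) 0.6812584995885609 [ 0.97896215  0.36294972 -1.99486967]
th 97.67250147791341 [[ 0.93673967 -0.02356439]]
```

View pics/w16.png

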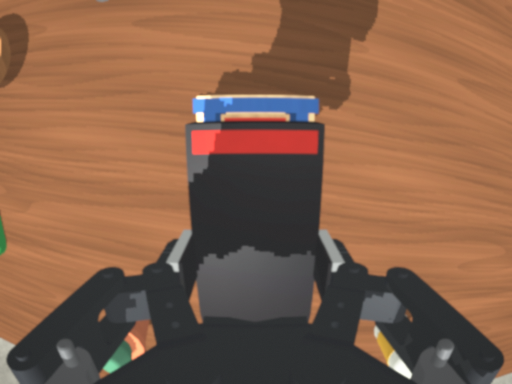

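The caul is held square at (255,220), end edge at row 123 by the wall, at jig (0.9, 0.0). Lowering.

step_arm(increments=[{"hand": 0.05,"travel": [0,0,-0.03],"delta_rot": [0,0,0]},{"hand": 0.05,"travel": [0,0,-0.06],"delta_rot": [0,0,0]},{"hand": 0.05,"travel": [0,0,-0.085],"delta_rot": [0,0,0]},{"hand": 0.05,"travel": [0,0,-0.1],"delta_rot": [0,0,0]},{"hand": 0.05,"travel": [0,0,-0.105],"delta_rot": [0,0,0]}])

```text
time: 29.15
tcp_pos: [0.5172, -0.0006, 0.0955]
ee_rot: [-0.067, 0.998, 0.0, -0.002]
force: [-0.8, -0.3, -1.7]
width: 0.682
```

step_arm(increments=[{"hand": 0.05,"travel": [0,0,-0.004],"delta_rot": [0,0,0]},{"hand": 0.05,"travel": [0,0,-0.007],"delta_rot": [0,0,0]},{"hand": 0.05,"travel": [0,0,-0.007],"delta_rot": [0,0,0]}])

```text
time: 29.45
tcp_pos: [0.5186, -0.0014, 0.0908]
ee_rot: [-0.067, 0.998, -0.0, 0.0]
force: [0.1, -0.7, -1.6]
width: 0.681
```

step_arm(increments=[{"hand": 0.05,"travel": [0,0,-0.002],"delta_rot": [0,0,0]},{"hand": 0.05,"travel": [0,0,-0.0035],"delta_rot": [0,0,0]},{"hand": 0.05,"travel": [0,0,-0.0035],"delta_rot": [0,0,0]}])

```text
time: 29.75
tcp_pos: [0.5187, -0.0016, 0.0877]
ee_rot: [-0.066, 0.998, -0.0, 0.001]
force: [-0.7, 0.2, 3.4]
width: 0.677
```

step_arm(increments=[{"hand": 0.072,"travel": [0,0,0],"delta_rot": [0,0,0]},{"hand": 0.072,"travel": [0,0,0],"delta_rot": [0,0,0]},{"hand": 0.075,"travel": [0,0,0.02],"delta_rot": [0,0,0]},{"hand": 0.075,"travel": [0,0,0.06],"delta_rot": [0,0,0]},{"hand": 0.075,"travel": [0,0,0.1],"delta_rot": [0,0,0]}])

```text
time: 30.25
tcp_pos: [0.5175, -0.0017, 0.1873]
ee_rot: [-0.066, 0.998, 0.0, -0.001]
force: [0.9, 0.2, -1.2]
width: 0.881
```

step_arm(increments=[{"hand": 0.075,"travel": [0.01,0.001,0.03],"delta_rot": [0,0,8]},{"hand": 0.065,"travel": [0.03,0.004,0.06],"delta_rot": [0,0,16]},{"hand": 0.065,"travel": [0.03,0.004,0.06],"delta_rot": [0,0,16]}])

```text
time: 30.55
tcp_pos: [0.5515, 0.0025, 0.2509]
ee_rot: [-0.206, 0.979, -0.001, 0.004]
force: [1.2, 0.3, -0.4]
width: 0.763
```

Run:
```python
from h import *
c,p=wrist(); im=c["image"]; cv2.imwrite("pics/w17.png",im); s=get_obs();print(p,s["width"],s["force"])
print("th",2*np.degrees(np.arctan2(p[1][1],p[1][0]))-90,tojig(p[0]))
```

```text
(array([0.55153056, 0.00254665, 0.25085464]), array([-2.05899070e-01,  9.78565767e-01, -7.30237827e-04,  3.75212717e-03])) 0.7593280102873883 [ 0.3514114  -0.58445048 -0.42266345]
th 113.76444581884499 [[34.69647433 -1.04533884]]
```

View pics/w17.png

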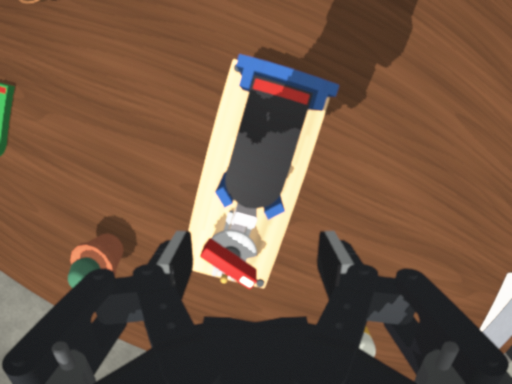

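The caul lies on top at (265,150), stripe at (281,92) at the end wall. Back to the knob.

step_arm(increments=[{"hand": 0.06,"travel": [0.024,0.003,0],"delta_rot": [0,0,8]},{"hand": 0.06,"travel": [0.048,0.006,0],"delta_rot": [0,0,16]},{"hand": 0.06,"travel": [0.072,0.01,0],"delta_rot": [0,0,24]},{"hand": 0.06,"travel": [0.096,0.013,-0.02],"delta_rot": [0,0,32]},{"hand": 0.06,"travel": [0.119,0.0168,-0.05],"delta_rot": [0,0,40]}])

```text
time: 31.1
tcp_pos: [0.6683, 0.0191, 0.1965]
ee_rot: [-0.529, 0.849, -0.0, 0.001]
force: [0.8, 0.0, -0.0]
width: 0.7
```

step_arm(increments=[{"hand": 0.06,"travel": [0,0,-0.02],"delta_rot": [0,0,8]},{"hand": 0.06,"travel": [0,0,-0.05],"delta_rot": [0,0,13]},{"hand": 0.06,"travel": [0,0,-0.05],"delta_rot": [0,0,13]},{"hand": 0.06,"travel": [0,0,-0.05],"delta_rot": [0,0,13]}])

```text
time: 31.5
tcp_pos: [0.6661, 0.0191, 0.1459]
ee_rot: [-0.619, 0.786, 0.001, -0.001]
force: [0.2, 0.9, 1.2]
width: 0.7
```

Run:
```python
from h import *
c,p=wrist(); im=c["image"]; cv2.imwrite("pics/w18.png",im); s=get_obs();print(p,s["joint_pos"].round(3),s["width"])
print("th",2*np.degrees(np.arctan2(p[1][1],p[1][0]))-90,tojig(p[0]))
r=redmask(im); r[:100]=0;r[:,:190]=0;r[:,330:]=0
a,ce,m=max(blob(r),key=lambda b:b[0])
k=cv2.findContours(m.astype(np.uint8),0,1)[0][0][:,0].astype(float); P=onplane(c,k,.08,p)
print("bar",a,ce,cv2.minAreaRect((P[:,:2]*1000).astype(np.float32)))
```

```text
(array([0.66606467, 0.01906238, 0.14591197]), array([-0.61881534,  0.78553515,  0.00085696, -0.00117061])) [ 0.029  0.409  0.13   1.292 -0.    -1.306] 0.6980799955477153
th 166.4594461702864 [[150.4085585    0.19763992]]
bar 1636 [246.85268949 198.30378973] ((670.9484252929688, 18.66261863708496), (75.50016021728516, 14.607892036437988), 76.5741195678711)
```

View pics/w18.png

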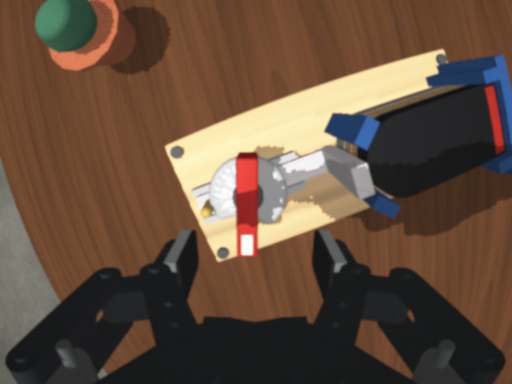

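The bar is aligned with the fingers at (247,205), knob angle 69°, jaw still open. Descending with +4 mm in x.

step_arm(increments=[{"hand": 0.06,"travel": [0.003,0,-0.03],"delta_rot": [0,0,0]},{"hand": 0.06,"travel": [0.003,0,-0.06],"delta_rot": [0,0,0]},{"hand": 0.06,"travel": [0.003,0,-0.075],"delta_rot": [0,0,0]},{"hand": 0.06,"travel": [0.003,0,-0.08],"delta_rot": [0,0,0]},{"hand": 0.06,"travel": [0.003,0,-0.08],"delta_rot": [0,0,0]}])

```text
time: 32.05
tcp_pos: [0.6706, 0.0191, 0.0679]
ee_rot: [-0.62, 0.785, -0.0, 0.0]
force: [-0.6, 0.4, 0.6]
width: 0.705
```

step_arm(grip_force=80, increments=[{"hand": 0.05,"travel": [0,0,-0.007],"delta_rot": [0,0,0]},{"hand": 0.005,"travel": [0,0,-0.007],"delta_rot": [0,0,0]},{"hand": 0.005,"travel": [0,0,-0.007],"delta_rot": [0,0,0]},{"hand": 0.005,"travel": [0,0,-0.007],"delta_rot": [0,0,0]},{"hand": 0.005,"travel": [0,0,-0.007],"delta_rot": [0,0,0]}])

```text
time: 32.55
tcp_pos: [0.6717, 0.0189, 0.0609]
ee_rot: [-0.62, 0.785, -0.001, 0.001]
force: [5.3, -1.1, 1.6]
width: 0.167
```

step_arm(increments=[{"hand": 0.005,"travel": [0,0,0],"delta_rot": [0,0,-6]},{"hand": 0.005,"travel": [0,0,0],"delta_rot": [0,0,-12]},{"hand": 0.005,"travel": [0,0,0],"delta_rot": [0,0,-18]},{"hand": 0.005,"travel": [0,0,0],"delta_rot": [0,0,-24]},{"hand": 0.005,"travel": [0,0,0],"delta_rot": [0,0,-30]}])

```text
time: 33.05
tcp_pos: [0.6711, 0.0192, 0.0609]
ee_rot: [-0.394, 0.919, -0.0, 0.001]
force: [1.8, -1.2, 4.6]
width: 0.171
```

step_arm(increments=[{"hand": 0.005,"travel": [0,0,0],"delta_rot": [0,0,-7]},{"hand": 0.005,"travel": [0,0,0],"delta_rot": [0,0,-14]},{"hand": 0.005,"travel": [0,0,0],"delta_rot": [0,0,-21]},{"hand": 0.005,"travel": [0,0,0],"delta_rot": [0,0,-28]},{"hand": 0.005,"travel": [0,0,0],"delta_rot": [0,0,-33]}])

```text
time: 33.55
tcp_pos: [0.6709, 0.0199, 0.0609]
ee_rot: [-0.117, 0.993, 0.001, 0.001]
force: [1.7, 2.0, 3.7]
width: 0.176
```

Run:
```python
from h import *
c,p=wrist(); im=c["image"]; cv2.imwrite("pics/w19.png",im); s=get_obs();print(p,s["ft_torque"],s["width"])
print("th",2*np.degrees(np.arctan2(p[1][1],p[1][0]))-90,tojig(p[0]))
```

```text
(array([0.67088817, 0.01992863, 0.06089137]), array([-1.16741486e-01,  9.93161566e-01,  7.23378804e-04,  1.00266838e-03])) [ 0.55998679 -0.18487748 -0.04791123] 0.1695105906156146
th 103.40817334196166 [[155.30421912   0.41919212]]
```

View pics/w19.png

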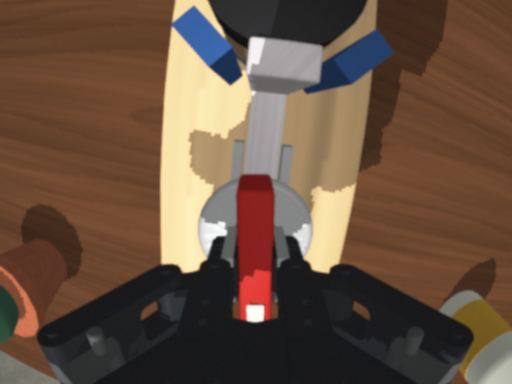

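The knob has turned with the hand and the jaw at (285,60) touches the caul. About 6° remain to zero; I finish and release.

step_arm(increments=[{"hand": 0.005,"travel": [0,0,0],"delta_rot": [0,0,-3]},{"hand": 0.005,"travel": [0,0,0],"delta_rot": [0,0,-6]},{"hand": 0.005,"travel": [0,0,0],"delta_rot": [0,0,-6]}])

```text
time: 33.9
tcp_pos: [0.6709, 0.0201, 0.0609]
ee_rot: [-0.067, 0.998, 0.001, 0.001]
force: [2.4, 4.0, 6.1]
width: 0.172
```

step_arm(increments=[{"hand": 0.03,"travel": [0,0,0],"delta_rot": [0,0,0]},{"hand": 0.05,"travel": [0,0,0],"delta_rot": [0,0,0]},{"hand": 0.06,"travel": [0,0,0],"delta_rot": [0,0,0]},{"hand": 0.06,"travel": [0,0,0.03],"delta_rot": [0,0,0]},{"hand": 0.06,"travel": [0,0,0.07],"delta_rot": [0,0,0]}])

```text
time: 34.4
tcp_pos: [0.6682, 0.0188, 0.1274]
ee_rot: [-0.067, 0.998, -0.0, -0.003]
force: [0.7, -0.4, -0.2]
width: 0.7
```

step_arm(increments=[{"hand": 0.06,"travel": [-0.02,0,0.04],"delta_rot": [0,0,0]},{"hand": 0.06,"travel": [-0.06,-0.008,0.08],"delta_rot": [0,0,0]},{"hand": 0.06,"travel": [-0.1,-0.014,0.11],"delta_rot": [0,0,0]},{"hand": 0.06,"travel": [-0.13,-0.018,0.12],"delta_rot": [0,0,0]},{"hand": 0.06,"travel": [-0.13,-0.018,0.12],"delta_rot": [0,0,0]}])

```text
time: 34.9
tcp_pos: [0.5376, 0.0005, 0.2537]
ee_rot: [-0.066, 0.998, -0.0, 0.002]
force: [-0.4, 1.0, -0.6]
width: 0.701
```

Run:
```python
from h import *
c,p=wrist(); im=c["image"]; cv2.imwrite("pics/w20.png",cv2.resize(im,None,fx=1.5,fy=1.5)); s=get_obs();print(p,s["force"],s["width"])
t=read_camera("scene"); cv2.imwrite("pics/s2.png",cv2.resize(t["image"][120:280,130:400],None,fx=2.9,fy=2.9,interpolation=cv2.INTER_CUBIC))
r=redmask(im)
for a,ce,m in blob(r,amin=100):
    k=cv2.findContours(m.astype(np.uint8),0,1)[0][0][:,0].astype(float)
    print(a,ce.round(0),[ (z,cv2.minAreaRect((tojig(onplane(c,k,z,p))).astype(np.float32))) for z in (.08,.096)])
```

```text
(array([5.37642185e-01, 4.53128358e-04, 2.53724663e-01]), array([-6.63390293e-02,  9.97794966e-01, -4.00961658e-04,  2.04408327e-03])) [1.03309527 0.27553547 0.06556751] 0.6999989634106047
547 [255.  99.] [(0.08, ((-58.65348815917969, -1.8456096649169922), (9.549992561340332, 55.173160552978516), 0.017894234508275986)), (0.096, ((-58.226444244384766, -1.8518142700195312), (9.05281925201416, 52.30083084106445), 0.01789208874106407))]
535 [257. 272.] [(0.08, ((147.4075927734375, 0.12639236450195312), (16.639760971069336, 86.22223663330078), 89.92576599121094)), (0.096, ((137.10707092285156, 0.017484188079833984), (15.773494720458984, 81.73348999023438), 89.92583465576172))]
```

View pics/w20.png

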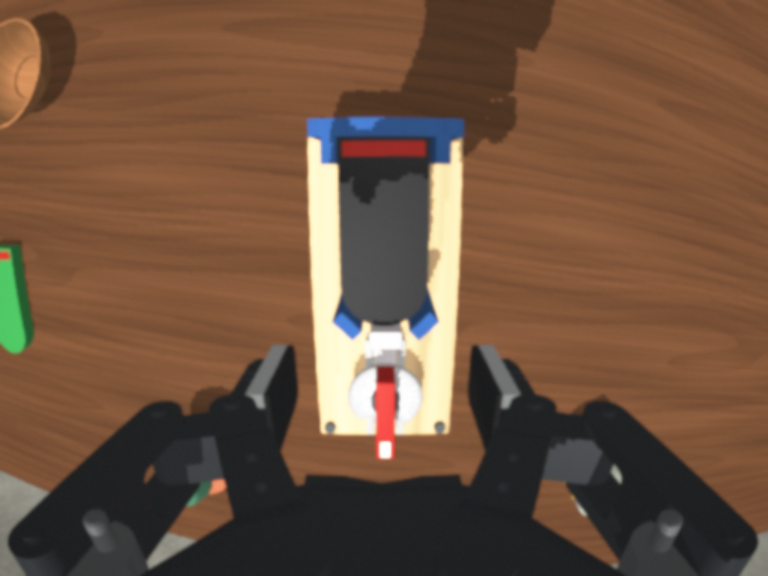

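View pics/s2.png

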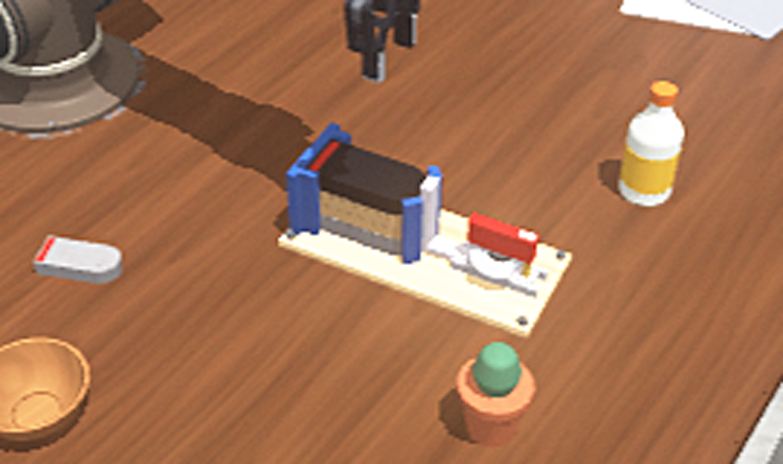

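The wrist view shows the caul at (385,240) in the pocket, the jaw pressed on its round end at (385,335), and the knob aligned with the jig (0.1° off). The scene crop shows grey base, two pale laminations and black caul stacked flat. Last check: jaw position and the bystanders.

Run:
```python
from h import *
c,p=wrist(); im=c["image"]
cv2.imwrite("pics/w21.png",cv2.resize(im[75:310,195:320],None,fx=2.5,fy=2.5,interpolation=cv2.INTER_CUBIC))
P=tojig(onplane(c,[(257,y) for y in range(205,232,3)],.108,p)); print([(y,im[y,257].tolist(),P[i,0].round(1)) for i,y in enumerate(range(205,232,3))])
K=cv2.imread("pics/top0.png"); t=read_camera("top")["image"]
for n,(u,v) in dict(bowl=(386,233),pot=(308,110),glue=(176,117),green=(396,152),small=(328,268)).items():
    print(n,np.abs(K[v-22:v+22,u-22:u+22].astype(int)-t[v-22:v+22,u-22:u+22]).mean().round(1))
print(get_obs()["force"],get_obs()["time"])
```

```text
[(205, [80, 79, 79], np.float64(46.8)), (208, [79, 78, 79], np.float64(50.0)), (211, [79, 79, 78], np.float64(53.1)), (214, [51, 50, 50], np.float64(56.3)), (217, [114, 113, 117], np.float64(59.5)), (220, [184, 183, 189], np.float64(62.7)), (223, [254, 254, 254], np.float64(65.9)), (226, [254, 254, 255], np.float64(69.2)), (229, [254, 254, 254], np.float64(72.5))]
bowl 4.9
pot 3.5
glue 4.6
green 4.6
small 4.6
[ 1.17425785 -0.17356724  0.39831806] 35.1
```

View pics/w21.png

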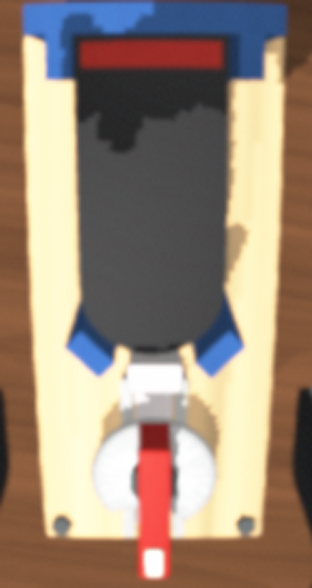

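The crop shows the caul's square end against the wall (150,40) and the jaw tight on its nose (152,355). The jaw's top edge reads about 63-64 mm, which matches the expected pressing position of about 0.004. The bystanders are unchanged, so I hand in.

Run:
```python
from plant import *
print(sign_off())
```

```text
the job is handed in; nothing more can be done
None
```

I turned the knob open to about 1.2 rad. Then I laid in the larger grey base, the two pale laminations that were there, and the black caul, square ends at the end wall. I turned the knob back to 0, let go, and handed in at about 35 s.

**What went wrong on the way:**
- The first turn of the knob slipped about 10° in the grip, but the jaw still opened and held.
- The caul had been knocked about 2.5 cm aside, so I measured it again before picking it up.
- One lamination was about 1.5 mm off sideways before lowering, and I corrected that.

**Last checks:**
- **Stack:** the layers lie flat, and the jaw presses the nose. The jaw face reads about 63–64 mm along the jig, which is the expected clamped position.
- **Knob:** it stands within 0.1° of the jig axis. I did not see the follower in the notch close up; I judged it from the knob angle and the jaw position.
- **Bystanders:** the bowl, cactus, glue bottle, green look-alike and small grey block match the first top picture.
- **One that disagreed:** the last wrist view put the caul's stripe about 1.8 mm off centre sideways. That is inside the pocket's 2 mm clearance and partly camera bias.

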